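Change over the vials in a radiochemistry transfer case

TASK

Swing the stay lever of the grey transfer case up and over until it holds the lid open by itself, then stand the used shielded vials you find inside upright in the white tray and every fresh one from the bench upright on the black ribbed rubber mat, whichever of the case's two bays it lies in. With the changeover complete and the lid still held open, swing the lever back over so that the lid is fully shut. Leave the pot, the flask and the tip box where they are.

Things in the scene. Friction and masses are not known exactly. Their poses are not given: they have to be found in the camera images.
- case: Grey case fixed to the bench, 206 (x) x 212 (y) x 60 mm high. Origin: centre of its underside, z up. Two bays centred at x = -50 and +50 mm, each 94 (x) x 200 mm (y), floor 6, walls 6, partition 52 mm high. Lid hinge along x at y = +140, z = 64 mm, on a block on the +y side. The open lid stands almost upright there (leaning 15 mm toward the bays), its top edge 310 mm above the bench.
- lid (a joint): Angle of the lid, rad: 0 is shut, about 1.51 when held open by the stay. It is tied to the stay lever by a link and follows it.
- stay (a joint): Angle of the stay lever on the case's +x face, rad: 0 with the lid shut (lever toward -y), 2.80 at its stop, lid held open (lever toward +y), the link's dead centre being at 2.60. Its axis lies along the case's x; growing values carry the grip up and over. Let go, it falls shut from below about 2.0 and on to the stop from above about 2.2. About 5 N at the grip moves it; it is damped.
- stay_grip (a point): Centre of the lever's grip: black round bar, 16 mm diameter, 60 mm long, along the case's x, this point 54 mm out from the +x face. Pinch it from above across the case's y; it can turn between the fingers as the lever swings. Height 55 mm when shut, 169 at the highest, 76 at the open stop.
- stay_hinge (a point): Point on the lever's pivot axis, level with the grip's middle along x. The grip circles it at 125 mm radius in the upright plane across the case's x: at lever angle s it lies 125 cos(a) mm along the case's y and 125 sin(a) mm up from here, a = 175 deg - s.
- mat: Black ribbed rubber mat, fixed flat on the floor of one of the two bays (either one, by start): 88 mm (x) by 194 mm (y) by 5 mm thick. Origin at the centre of its underside, 6 mm above the bench; axes as the case. Fresh vials stand on it, their undersides 11 mm above the bench.
- plate: Bare stainless floor plate, fixed in the other bay: 88 mm (x) by 194 mm (y) by 5 mm thick. Origin at the centre of its underside, 6 mm above the bench; axes as the case. The used vials stand on it at the start.
- tray: White plastic open tray for the used vials, fixed on the bench: 140 mm (x) by 170 mm (y) by 30 mm high, walls and floor 4 mm. Origin at the centre of its underside; x and y along its sides.
- vial1_center (a point): Squat shielded vial: plain steel cylinder 32 mm in diameter and 34 mm high, then a white cap 24 mm wide and 6 mm high; 40 mm in all, about 0.12 kg. This point is its centre, 20 mm above its underside; z is its axis. A fresh vial, standing on the bench at the start; two to four are present.
- vial2_center (a point): Squat shielded vial: plain steel cylinder 32 mm in diameter and 34 mm high, then a white cap 24 mm wide and 6 mm high; 40 mm in all, about 0.12 kg. This point is its centre, 20 mm above its underside; z is its axis. A fresh vial, standing on the bench at the start; two to four are present.
- vial3_center (a point): Squat shielded vial: plain steel cylinder 32 mm in diameter and 34 mm high, then a white cap 24 mm wide and 6 mm high; 40 mm in all, about 0.12 kg. This point is its centre, 20 mm above its underside; z is its axis. A fresh vial, standing on the bench at the start; two to four are present.
- vial4_center (a point): Squat shielded vial: plain steel cylinder 32 mm in diameter and 34 mm high, then a white cap 24 mm wide and 6 mm high; 40 mm in all, about 0.12 kg. This point is its centre, 20 mm above its underside; z is its axis. A fresh vial, standing on the bench at the start; two to four are present.
- used1_center (a point): Squat shielded vial: plain steel cylinder 32 mm in diameter and 34 mm high, then a white cap 24 mm wide and 6 mm high; 40 mm in all, about 0.12 kg. This point is its centre, 20 mm above its underside; z is its axis. A used vial, standing on the bare steel plate in the case at the start; told from the fresh ones only by its place.
- used2_center (a point): Squat shielded vial: plain steel cylinder 32 mm in diameter and 34 mm high, then a white cap 24 mm wide and 6 mm high; 40 mm in all, about 0.12 kg. This point is its centre, 20 mm above its underside; z is its axis. A used vial, standing on the bare steel plate in the case at the start; told from the fresh ones only by its place.
- pot_center (a point): Bystander: white shielding pot with a wire bail, 100 mm diameter, 116 mm high; the point is on its axis, 55 mm up.
- flask_center (a point): Bystander: white plastic bottle, 64 mm diameter, 110 mm high; the point is half-way up.
- tipbox_center (a point): Bystander: closed pipette-tip box, 87 x 122 x 67 mm; the point is half-way up.

How it is judged:
By the outcome, as a careful person would: the job done as asked, in the order asked, and still so for the second after the job is handed in, with the robot touching nothing.
Of vial1, vial2, vial3, vial4 only 2 to 4 are there at a start; the rules pass over those that are not, and their reading is None.
At some moment in a run one of vial1, vial2, vial3, vial4 may be knocked a few centimetres aside while the robot is not near it.
It also fails if it takes over 210 s, if anything falls off the work surface, if the arm or the gripper's body presses on something with over 40 N, if the wrist force passes 120 N, or if a joint passes its speed limit or range.

ROBOT

A 7-joint arm with a two-finger parallel gripper is mounted at the origin on the work surface. World frame = base frame: x ahead of the robot, y to its left, z up, the work surface at z = 0. Lengths are in m, angles in degrees, forces in N, time in s.
With the tool pointing down it reaches from about 0.425 to 0.875 m from the base axis. Payload 8.4 kg.
Tool frame: the origin (TCP) lies between the finger pads; the fingertips stand 25 mm ahead of it and the grasp point (between the pads) lies 6 mm ahead of it; z points along the fingers, y is the direction in which the jaws open and shut (so a half turn about z gives the same grasp; the last joint's range is limited). The gripper opens to 87 mm and grips with 3 to 60 N. Pads are 19 mm wide; open, the fingers measure 117 mm over their backs; the gripper's body (75 mm by 190 mm) begins 51 mm behind the grasp point.
Start: joints at [58.201, 19.091, 2.286, 83.961, -0.768, 76.965, -3.352], TCP at [0.286, -0.584, 0.248] pointing down, gripper open.
Joint ranges: [-147.57, 147.57], [-21.85, 119.76], [-74.77, 79.35], [14.55, 137.4], [-85.83, 265.84], [4.83, 119.75], [-152.11, 152.11]. Speed limits (degrees/s): [127.2, 127.2, 159.86, 159.86, 180, 180, 180].

INTERFACE

Orientations are given as [roll, pitch, yaw] about the fixed x, y, z axes, in that order (R = Rz(yaw) Ry(pitch) Rx(roll)).
In Python, from workcell import env, viewer gives the robot as it stands.
- The arm moves only by the tool jog_arm, never from a script. Its argument "motion" is a list that holds one entry, the list of rows, each a list of 7 numbers: the shift along the tool's x, y, z in mm, then the turn, a rotation vector about the tool's x, y, z in degrees, then the closure, from 0 (fully open) to 1 (shut). A call has 1 to 8 rows; each row is the pose to reach, as a shift and turn from the pose commanded when the call began, along the tool's axes at that moment; what a row does not reach only later rows make up. A row lasts 1/12 s, in which the tool goes at most 41.7 mm and 7.16 degrees, less where a joint would pass 70% of its speed; a pose out of reach is approached as far as the arm can. A call with a gripper value outside its range is refused whole. The fingers move at their own pace and stop on an object; "squeeze" is the grip in N (left out, the last holds). Time passes only in rows, so rows that repeat a pose let the fingers close. It gives the time, the measured TCP pose, the force and the opening at its end, in the units of the state.
- env.observe(): the state, without advancing time (a new reading comes with each control period).
- viewer.snapshot(name): name is "side" or "top"; returns (picture, depth): 480x640x3 uint8, blue, green, red; 480x640 float32, m along the optical axis (not along the pixel's ray), 0 where there is no reading.
- viewer.camera_info(name): a dict with "K" (3x3 intrinsics, pixels), "world_to_cam" (4x4, takes a point from world to camera coordinates). Camera axes: x right, y up, looking along -z (the intrinsics and any distortion apply to the point x, -y, -z); pixel columns grow to the right and rows downward; lengths in m; the calibration is good to about 2 mm. A picture is of the moment at which its call begins. camera_info takes no time and is no camera call.
- env.close_job(): hands the job in, once; it reports no verdict.
The state is a dict: "time": time; "joint_positions": joint angles; "joint_vel": joint speeds; "effort": joint torques, N m; "ee_pos": TCP position; "orientation": TCP orientation; "contact_force": force on the tool from outside, world axes, zero at the start; "ft_torque": the same for the moment, N m; "gripper_width": opening from 0.0 (shut) to 1.0 (fully open).
Only numpy, scipy, OpenCV 4.12 (cv2) and the standard library are available. Lean on these libraries where they do the work, as an engineer would, in place of code of your own. Each camera call takes 0.05 s, during which the arm holds its last target.

## Working session

There is one attempt and no reset: what is moved stays moved. The work goes in short steps, Python scripts to look and compute and a tool call to move; the robot and the scene stay as the last step left them, time stands still between calls to the robot, and variables do not carry over. Pictures are saved under pics/ and viewed, and the job is handed in when it is done.

Besides the shell and the picture viewer there is one more tool, called after ">>>" as name(argument=value, ...) on one line, values as JSON. jog_arm: Moves the arm, as the interface text tells. Its arguments: {"type":"object","properties":{"motion":{"type":"array","items":{"type":"array","items":{"type":"array","items":{"type":"number"}}}},"squeeze":{"type":"number"}},"required":["motion"]}

```bash
ls; mkdir -p pics; python3 - <<'E'
from workcell import env, viewer
import cv2,numpy as np
print(env.observe())
for n in("side","top"):
    p,d=viewer.snapshot(n); cv2.imwrite(f"pics/{n}0.png",p); np.save(f"pics/{n}0.npy",d)
    print(n,viewer.camera_info(n))
E
```

```text
pics
{'time': 0.0, 'joint_positions': array([58.19980645, 19.13192389,  2.28405121, 84.00945257, -0.76596628,
       76.96606044, -3.35009843]), 'joint_vel': array([ 0.01107171, -0.02350311,  0.064975  , -0.06982481,  0.05935295,
        0.01425929,  0.09925178]), 'effort': array([-2.58389655e-04, -6.56373668e+01,  1.33526847e+00, -4.03811610e+01,
       -5.96118229e-02,  4.46716673e-02,  1.02635422e-04]), 'ee_pos': array([ 0.28591549, -0.58327229,  0.24667098]), 'orientation': array([-1.79908100e+02,  7.83934411e-03,  2.61181242e+01]), 'contact_force': array([ 1.56489182, -0.92944538,  0.05495139]), 'ft_torque': array([-0.00865074,  0.07265813,  0.02562316]), 'gripper_width': 0.9995789791624811}
side {'K': array([[570.38845302,   0.        , 324.10406522],
       [  0.        , 570.38845302, 235.03797028],
       [  0.        ,   0.        ,   1.        ]]), 'world_to_cam': array([[-0.86258999, -0.50587618, -0.00527231,  0.52028224],
       [ 0.32382474, -0.5601136 ,  0.76250265, -0.28235502],
       [-0.38868502,  0.65601985,  0.64696361, -0.80463483],
       [ 0.        ,  0.        ,  0.        ,  1.        ]])}
top {'K': array([[470.82956564,   0.        , 316.86347281],
       [  0.        , 470.82956564, 236.88203905],
       [  0.        ,   0.        ,   1.        ]]), 'world_to_cam': array([[ 2.19796107e-03, -9.99996677e-01,  1.34720440e-03,
        -2.84393849e-02],
       [ 9.82617184e-01,  2.40984085e-03,  1.85627751e-01,
        -5.93419023e-01],
       [-1.85630381e-01,  9.15783626e-04,  9.82619216e-01,
        -9.27120776e-01],
       [ 0.00000000e+00,  0.00000000e+00,  0.00000000e+00,
         1.00000000e+00]])}
```

View pics/top0.png

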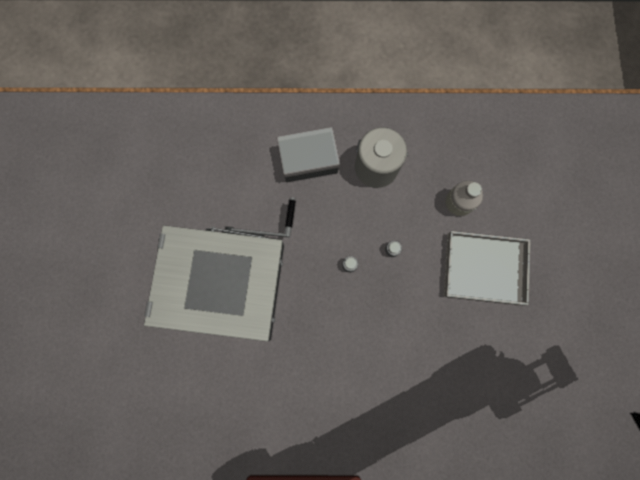

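View pics/side0.png

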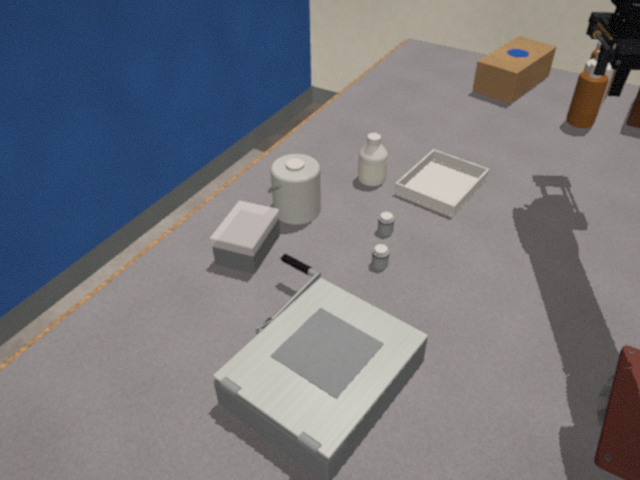

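The top view shows the case at left, with lid corners at about (163,227), (283,240), (268,340) and (146,326) and its hinge on the left. The grip is at about (291,213). Two fresh vials stand at (350,264) and (394,248), with the tray at (488,268). The side view agrees, and no other vials are visible.

```bash
cat > h.py <<'E'
import numpy as np, cv2
from scipy.spatial.transform import Rotation as R
from workcell import env, viewer
def snap(n,tag):
    p,d=viewer.snapshot(n); cv2.imwrite(f"pics/{n}{tag}.png",p); np.save(f"pics/{n}{tag}.npy",d); return p,d
def cloud(n,d):
    c=viewer.camera_info(n);K=c["K"];T=np.linalg.inv(c["world_to_cam"])
    v,u=np.mgrid[:480,:640]
    P=np.stack([(u-K[0,2])/K[0,0]*d,-(v-K[1,2])/K[1,1]*d,-d],-1)
    W=P@T[:3,:3].T+T[:3,3]; W[d==0]=np.nan; return W
def atz(n,u,v,z):
    c=viewer.camera_info(n);K=c["K"];T=np.linalg.inv(c["world_to_cam"])
    r=T[:3,:3]@np.array([(u-K[0,2])/K[0,0],-(v-K[1,2])/K[1,1],-1]);o=T[:3,3]
    return o+r*(z-o[2])/r[2]
def proj(n,p):
    c=viewer.camera_info(n);q=c["world_to_cam"]@np.append(p,1)
    return c["K"][:2,:2]@np.array([q[0],-q[1]])/-q[2]+c["K"][:2,2]
def delta(target,yaw,rpy=None):
    "shift(mm) and rotvec(deg) in tool axes from measured pose"
    s=env.observe();R0=R.from_euler('xyz',s['orientation'],degrees=True)
    R1=R.from_euler('xyz',rpy if rpy else [180,0,yaw],degrees=True)
    return (R0.inv().apply(np.array(target)-s['ee_pos'])*1000).round(1),(R0.inv()*R1).as_rotvec(degrees=True).round(1)
np.set_printoptions(suppress=True,precision=4)
E
python3 - <<'E'
from h import *
for n in("top","side"):
    d=np.load(f"pics/{n}0.npy");W=cloud(n,d)
    if n=="top":
        for name,(u,v) in dict(vA=(350,263),vB=(394,247),grip=(291,213),grip2=(290,222),lid=(220,280),lidc1=(170,240),tray=(488,268),bench=(360,350),pot=(383,150),flask=(474,190),tip=(308,150)).items():print(name,W[v,u])
    else:
        for name,(u,v) in dict(vA=(381,250),vB=(387,216),grip=(298,264),lid=(330,350)).items():print(name,W[v,u])
    Z=W[...,2]
    cv2.imwrite(f"pics/h{n}.png",np.clip(np.nan_to_num(Z)*1500,0,255).astype(np.uint8))
d=np.load("pics/top0.npy");W=cloud("top",d);Z=W[...,2]
# lid
m=((Z>.05)&(Z<.09)).astype(np.uint8);m[:,284:]=0; m[:220]=0
pts=W[m>0];print(len(pts),pts[:,2].mean(),np.percentile(pts[:,2],[5,50,95]))
r=cv2.minAreaRect((pts[:,:2]*1000).astype(np.float32));print("lid",r,cv2.boxPoints(r))
# vials
for nm,(u,v) in dict(A=(350,263),B=(394,247)).items():
    sub=W[v-12:v+12,u-12:u+12].reshape(-1,3);c=sub[sub[:,2]>.036];print(nm,len(c),(c.min(0)+c.max(0))/2,c.mean(0),c.max(0))
m=((Z>.02)&(Z<.04)).astype(np.uint8);m[:,:430]=0;m[:225]=0;m[320:]=0
pts=W[m>0];r=cv2.minAreaRect((pts[:,:2]*1000).astype(np.float32));print("tray",len(pts),r,cv2.boxPoints(r))
# grip
sub=W[195:240,284:300].reshape(-1,3);g=sub[sub[:,2]>.04];print(g.min(0),g.max(0));print(g[::12])
E
```

```text
vA [ 0.5406 -0.0967  0.0414]
vB [ 0.5748 -0.1898  0.0417]
grip [0.6426 0.0271 0.0639]
grip2 [0.6232 0.0289 0.0645]
lid [0.5017 0.1686 0.0694]
lidc1 [0.5845 0.276  0.0648]
tray [ 0.5355 -0.3996  0.0027]
bench [ 0.3612 -0.1186  0.0013]
pot [ 0.7621 -0.1609  0.1148]
flask [ 0.6806 -0.3433  0.1074]
tip [ 0.7803 -0.0077  0.0669]
vA [ 0.536  -0.0927  0.0385]
vB [ 0.5707 -0.1909  0.037 ]
grip [0.6355 0.0339 0.0593]
lid [0.4903 0.1747 0.0696]
12854 0.06683000866276786 [0.0633 0.067  0.0705]
lid ((507.7268371582031, 181.36260986328125), (254.51536560058594, 222.84532165527344), 83.08797454833984) [[381.7991  68.439 ]
 [603.0248  41.6206]
 [633.6545 294.2862]
 [412.4288 321.1046]]
A 102 [ 0.5434 -0.096   0.04  ] [ 0.5423 -0.0967  0.0395] [ 0.5562 -0.0844  0.0439]
B 104 [ 0.5746 -0.1895  0.0401] [ 0.5753 -0.1898  0.0395] [ 0.5865 -0.1758  0.0441]
tray 817 ((534.966796875, -390.5853576660156), (172.65444946289062, 140.4552459716797), 83.79225158691406) [[ 455.8161 -468.8124]
 [ 595.4478 -484.0004]
 [ 614.1176 -312.3583]
 [ 474.4858 -297.1703]]
[0.5949 0.0193 0.0502] [0.6783 0.0418 0.0659]
[[0.6783 0.0299 0.0596]
 [0.6738 0.0277 0.06  ]
 [0.6695 0.034  0.0597]
 [0.6674 0.0255 0.0596]
 [0.6619 0.0315 0.0641]
 [0.6605 0.0233 0.061 ]
 [0.6564 0.0317 0.0604]
 [0.6541 0.0232 0.0608]
 [0.6492 0.0314 0.0632]
 [0.6452 0.0356 0.0617]
 [0.6426 0.0271 0.0639]
 [0.6387 0.0355 0.0621]
 [0.6361 0.027  0.0638]
 [0.6324 0.0334 0.0615]
 [0.6295 0.04   0.0552]
 [0.6261 0.0312 0.0607]
 [0.6219 0.0375 0.0604]
 [0.62   0.0291 0.0596]
 [0.6159 0.0354 0.0584]
 [0.6117 0.0395 0.0581]
 [0.6079 0.0396 0.0558]
 [0.6031 0.0394 0.0585]
 [0.5986 0.0371 0.0601]
 [0.5952 0.0374 0.0556]]
```

```bash
python3 -c "
import cv2;a=cv2.imread('pics/top0.png')[190:350,130:330];cv2.imwrite('pics/c1.png',cv2.resize(a,None,fx=3.7,fy=3.7,interpolation=2))"
```

```text
(no output)
```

View pics/c1.png

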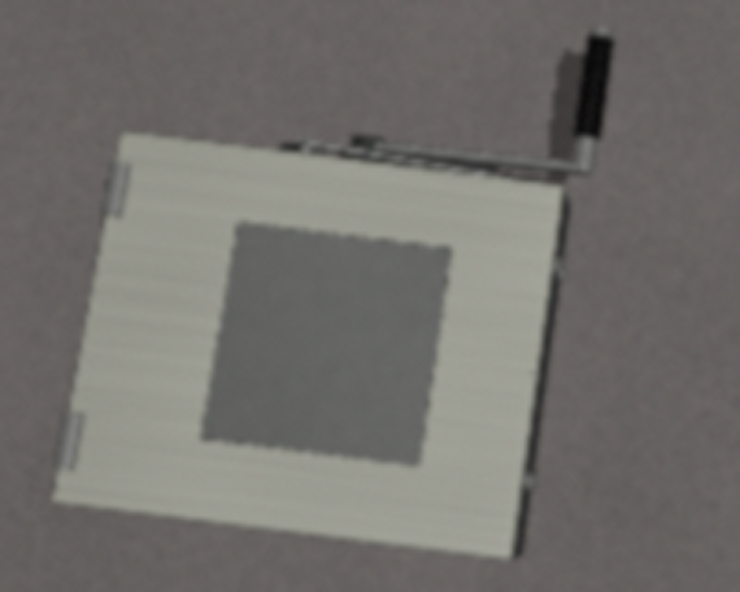

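```bash
python3 - <<'E'
from h import *
a=atz("top",292,199.5,.061);b=atz("top",289,227,.061);print(a,b,(a+b)/2)
a=atz("side",283,258,.058);b=atz("side",313,272,.058);print(a,b,(a+b)/2)
print(delta([.650,.031,.2],-7))
E
```

```text
[0.6725 0.0255 0.061 ] [0.6133 0.031  0.061 ] [0.6429 0.0283 0.061 ]
[0.6674 0.033  0.058 ] [0.6033 0.0367 0.058 ] [0.6354 0.0349 0.058 ]
(array([ 597.3, -391.2,   47.2]), array([-0.1,  0. , 33.1]))
```

>>> jog_arm(motion=[[[597,-391,20,0,0,33,0],[597,-391,20,0,0,33,0],[597,-391,20,0,0,33,0],[597,-391,20,0,0,33,0],[597,-391,20,0,0,33,0],[597,-391,20,0,0,33,0],[597,-391,20,0,0,33,0],[597,-391,20,0,0,33,0]]])

```text
time: 0.77
ee_pos: [0.4535, -0.3003, 0.2382]
orientation: [180.0, 0.0, -6.9]
contact_force: [1.7, -0.1, -0.3]
gripper_width: 1.0
```

```bash
python3 - <<'E'
from h import *
s=env.observe();print(s)
print(delta([.645,.031,.2],-7))
E
```

```text
{'time': 0.7667, 'joint_positions': array([ 34.3778,   7.456 ,  -6.0803,  99.3007,   0.8287,  73.2979,
       -68.7851]), 'joint_vel': array([-31.8529,  -3.0669, -22.5024,   5.2246,   2.773 ,  -2.1612,
       -54.6249]), 'effort': array([  4.8124, -51.249 ,   1.5619, -39.0782,  -0.1317,   0.347 ,
         1.998 ]), 'ee_pos': array([ 0.4535, -0.3003,  0.2382]), 'orientation': array([179.9984,   0.0129,  -6.8953]), 'contact_force': array([ 1.7223, -0.149 , -0.3204]), 'ft_torque': array([ 0.0053, -0.0372, -0.0106]), 'gripper_width': 1.0004768161799023}
(array([ 150.3, -351.9,   38.2]), array([0. , 0. , 0.1]))
```

>>> jog_arm(motion=[[[150,-352,38,0,0,0,0],[150,-352,38,0,0,0,0],[150,-352,38,0,0,0,0],[150,-352,38,0,0,0,0],[150,-352,38,0,0,0,0],[150,-352,38,0,0,0,0],[150,-352,38,0,0,0,0],[150,-352,38,0,0,0,0]]])

```text
time: 1.43
ee_pos: [0.6192, -0.0132, 0.205]
orientation: [180.0, 0.0, -6.9]
contact_force: [0.3, -0.4, 0.1]
gripper_width: 1.002
```

```bash
python3 - <<'E'
from h import *
print(delta([.645,.031,.061],-7))
E
```

```text
(array([ 20.3, -46.9, 144. ]), array([0. , 0. , 0.1]))
```

>>> jog_arm(motion=[[[19,-43,10,0,0,0,0],[19,-43,10,0,0,0,0],[19,-43,50,0,0,0,0],[19,-43,90,0,0,0,0],[19,-43,90,0,0,0,0],[19,-43,90,0,0,0,0]]])

```text
time: 1.93
ee_pos: [0.641, 0.0251, 0.1136]
orientation: [179.9, 0.3, -6.9]
contact_force: [0.8, -0.4, 1.0]
gripper_width: 1.002
```

```bash
python3 - <<'E'
from h import *
print(delta([.645,.031,.061],-7))
snap("top",1);snap("side",1)
E
```

```text
(array([ 3.5, -6.4, 52.6]), array([0.1, 0.3, 0.1]))
```

View pics/side1.png

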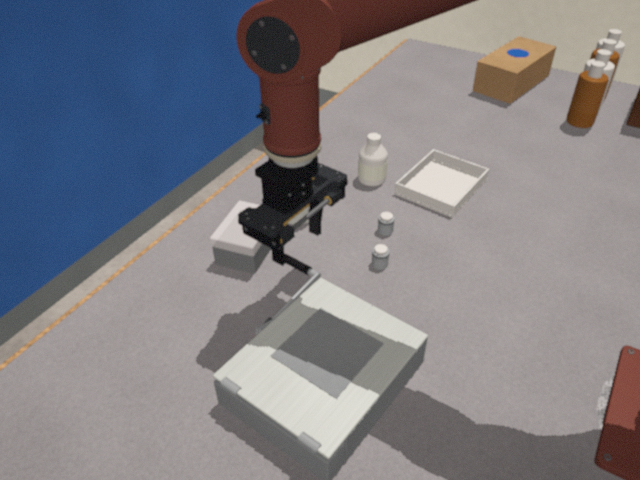

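View pics/top1.png

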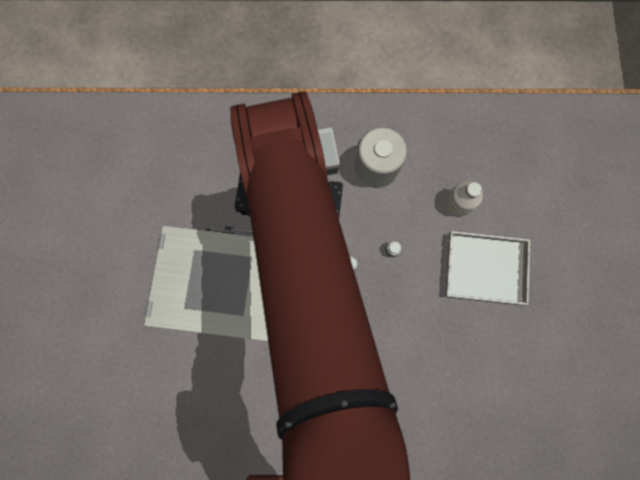

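The side view shows the jaws straddling the grip bar at about (298,264). The top view shows the arm clear of the lid, so I go down and pinch.

>>> jog_arm(motion=[[[3,-6,30,0,0,0,0],[3,-6,52,0,0,0,0],[3,-6,52,0,0,0,0],[3,-6,52,0,0,0,0]]])

```text
time: 2.37
ee_pos: [0.647, 0.0308, 0.0651]
orientation: [-180.0, -0.0, -6.9]
contact_force: [0.1, 0.9, 0.2]
gripper_width: 1.004
```

>>> jog_arm(motion=[[[0,0,0,0,0,0,1],[0,0,0,0,0,0,1],[0,0,0,0,0,0,1],[0,0,0,0,0,0,1],[0,0,0,0,0,0,1],[0,0,0,0,0,0,1]]], squeeze=15)

```text
time: 2.87
ee_pos: [0.6466, 0.0311, 0.0638]
orientation: [-180.0, -0.0, -6.9]
contact_force: [-0.1, 0.5, -0.9]
gripper_width: 0.635
```

```bash
python3 - <<'E'
from h import *
s=env.observe();print(s['ee_pos'],s['gripper_width'],s['contact_force'],s['joint_positions'])
W=cloud("side",np.load("pics/side1.npy"));print(W[45,272],W[148,292],W[20,360],W[180,290])
W=cloud("top",np.load("pics/top1.npy"));print(W[115,275],W[200,295],W[300,320],W[400,340])
E
```

```text
[0.6466 0.0311 0.0638] 0.6351133708881956 [-0.0932  0.4993 -0.9406] [   7.1289   28.5112  -17.9268   94.3901    9.9106   58.6383 -110.8195]
[0.6311 0.0743 0.4633] [0.618  0.0607 0.313 ] [0.524  0.049  0.5049] [0.6219 0.0642 0.2592]
[0.6541 0.0228 0.5047] [ 0.5336 -0.0048  0.5692] [ 0.4324 -0.0293  0.6216] [ 0.358  -0.0436  0.662 ]
```

>>> jog_arm(motion=[[[0,0,2,0,0,0,1],[0,0,2,0,0,0,1],[0,0,2,0,0,0,1],[0,0,2,0,0,0,1],[0,0,2,0,0,0,1],[0,0,2,0,0,0,1],[0,0,2,0,0,0,1],[0,0,2,0,0,0,1]]])

```text
time: 3.53
ee_pos: [0.6463, 0.0299, 0.0614]
orientation: [179.9, 0.0, -6.9]
contact_force: [-0.3, -5.1, 0.9]
gripper_width: 0.175
```

```bash
python3 - <<'E'
from h import *
s=env.observe();print(s['ee_pos'],s['gripper_width'],s['contact_force'])
# arc rows in tool frame: tool y = -case y, tool z=down
import math
h=.125
a0=math.radians(175)
for s_ in np.arange(0,2.81,.1):
    a=a0-s_
    print(round(s_,2),round(-125*(math.cos(a)-math.cos(a0)),0),round(-125*(math.sin(a)-math.sin(a0)),0))
E
```

```text
[0.6463 0.0299 0.0614] 0.1753429268165944 [-0.3397 -5.0841  0.8699]
0.0 -0.0 -0.0
0.1 -2.0 -12.0
0.2 -5.0 -25.0
0.3 -9.0 -36.0
0.4 -14.0 -48.0
0.5 -20.0 -58.0
0.6 -28.0 -68.0
0.7 -36.0 -78.0
0.8 -46.0 -86.0
0.9 -56.0 -93.0
1.0 -66.0 -100.0
1.1 -78.0 -105.0
1.2 -90.0 -109.0
1.3 -102.0 -112.0
1.4 -114.0 -114.0
1.5 -127.0 -114.0
1.6 -139.0 -113.0
1.7 -151.0 -111.0
1.8 -163.0 -108.0
1.9 -175.0 -103.0
2.0 -186.0 -98.0
2.1 -197.0 -91.0
2.2 -207.0 -83.0
2.3 -216.0 -75.0
2.4 -224.0 -65.0
2.5 -231.0 -55.0
2.6 -237.0 -44.0
2.7 -242.0 -32.0
2.8 -246.0 -21.0
```

>>> jog_arm(motion=[[[0,-1,-6,0,0,0,1],[0,-2,-12,0,0,0,1],[0,-3,-18,0,0,0,1],[0,-5,-25,0,0,0,1],[0,-7,-30,0,0,0,1],[0,-9,-36,0,0,0,1],[0,-11,-42,0,0,0,1],[0,-14,-48,0,0,0,1]]], squeeze=22)

```text
time: 4.2
ee_pos: [0.6478, 0.0425, 0.109]
orientation: [179.8, 0.0, -7.0]
contact_force: [0.8, -7.5, -3.5]
gripper_width: 0.178
```

```bash
python3 - <<'E'
from h import *
s=env.observe();print(s['ee_pos'],s['gripper_width'],s['contact_force'],s['ft_torque'])
snap("side",2)
E
```

```text
[0.6478 0.0425 0.109 ] 0.1779544475919088 [ 0.8191 -7.5075 -3.4823] [-1.8452 -0.0339  0.0055]
```

View pics/side2.png

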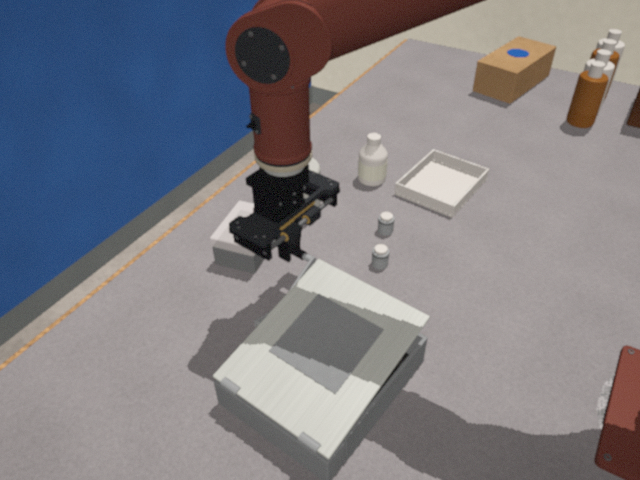

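The lid's front edge is lifting, with small forces. I continue along the arc.

>>> jog_arm(motion=[[[0,-6,-10,0,0,0,1],[0,-14,-20,0,0,0,1],[0,-22,-30,0,0,0,1],[0,-32,-38,0,0,0,1],[0,-42,-45,0,0,0,1],[0,-52,-52,0,0,0,1],[0,-64,-57,0,0,0,1],[0,-76,-61,0,0,0,1]]])

```text
time: 4.92
ee_pos: [0.6581, 0.1153, 0.174]
orientation: [179.7, -0.2, -7.2]
contact_force: [-8.2, -11.9, 19.7]
gripper_width: 0.173
```

>>> jog_arm(motion=[[[0,-12,-3,0,0,0,1],[0,-24,-5,0,0,0,1],[0,-37,-5,0,0,0,1],[0,-49,-4,0,0,0,1],[0,-61,-2,0,0,0,1],[0,-73,1,0,0,0,1],[0,-85,6,0,0,0,1],[0,-96,11,0,0,0,1]]])

```text
time: 5.58
ee_pos: [0.6698, 0.2162, 0.1596]
orientation: [-180.0, -0.1, -6.9]
contact_force: [4.9, -3.4, 1.1]
gripper_width: 0.171
```

```bash
python3 - <<'E'
from h import *
s=env.observe();print(s['ee_pos'],s['gripper_width'],s['contact_force'],s['ft_torque'],s['joint_positions'])
snap("side",3)
E
```

```text
[0.6698 0.2162 0.1596] 0.17103280288899797 [ 4.9088 -3.4123  1.1403] [-1.0342 -1.0652 -0.0118] [  -6.9099   29.8474  -20.9095   80.6324   10.8582   71.3788 -125.6412]
```

View pics/side3.png

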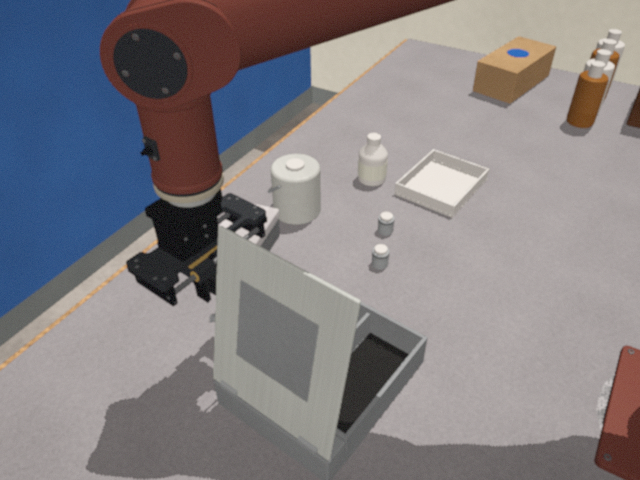

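>>> jog_arm(motion=[[[0,-11,7,0,0,0,1],[0,-21,15,0,0,0,1],[0,-30,23,0,0,0,1],[0,-38,33,0,0,0,1],[0,-45,43,0,0,0,1],[0,-51,54,0,0,0,1],[0,-54,62,0,0,0,1],[0,-57,68,0,0,0,1]]])

```text
time: 6.3
ee_pos: [0.676, 0.2727, 0.0898]
orientation: [180.0, -0.0, -6.9]
contact_force: [5.1, -5.5, 1.0]
gripper_width: 0.174
```

```bash
python3 - <<'E'
from h import *
s=env.observe();print(s['ee_pos'],s['gripper_width'],s['contact_force'],s['ft_torque'],s['joint_positions'])
snap("side",4)
E
```

```text
[0.676  0.2727 0.0898] 0.1738558844100808 [ 5.1167 -5.4939  1.0252] [-1.446  -1.0161  0.0011] [ -11.6476   35.9477  -20.5448   79.9184   13.0315   66.4533 -130.6946]
```

View pics/side4.png

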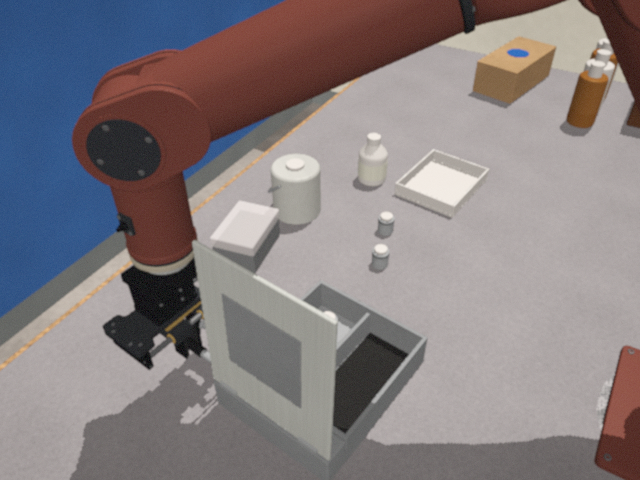

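The lid is up and the lever is near its stop. A used vial cap shows at (328,318), and the black mat is in the near (-x) bay. Now I release.

>>> jog_arm(motion=[[[0,0,0,0,0,0,0.4],[0,0,0,0,0,0,0.4],[0,0,0,0,0,0,0.4],[0,0,0,0,0,0,0.4],[0,0,0,0,0,0,0.4],[0,0,-20,0,0,0,0.4],[0,0,-50,0,0,0,0.4],[0,0,-80,0,0,0,0.4]]])

```text
time: 7.02
ee_pos: [0.6747, 0.2723, 0.1714]
orientation: [180.0, 0.1, -6.9]
contact_force: [0.8, 0.0, 0.7]
gripper_width: 0.589
```

>>> jog_arm(motion=[[[0,30,-40,0,0,0,0.2],[0,70,-70,0,0,0,0.2],[0,110,-90,0,0,0,0.2],[0,150,-90,0,0,0,0.2],[0,190,-90,0,0,0,0.2],[0,230,-90,0,0,0,0.2],[0,270,-90,0,0,0,0.2],[0,300,-90,0,0,0,0.2]]])

```text
time: 7.68
ee_pos: [0.639, -0.0274, 0.262]
orientation: [-180.0, -0.0, -6.9]
contact_force: [1.1, 0.3, -0.2]
gripper_width: 0.798
```

```bash
python3 - <<'E'
from h import *
s=env.observe();print(s['ee_pos'],s['gripper_width'],s['contact_force'])
snap("side",5);snap("top",5)
E
```

```text
[ 0.639  -0.0274  0.262 ] 0.7978658012241922 [ 1.0717  0.3316 -0.2342]
```

View pics/side5.png

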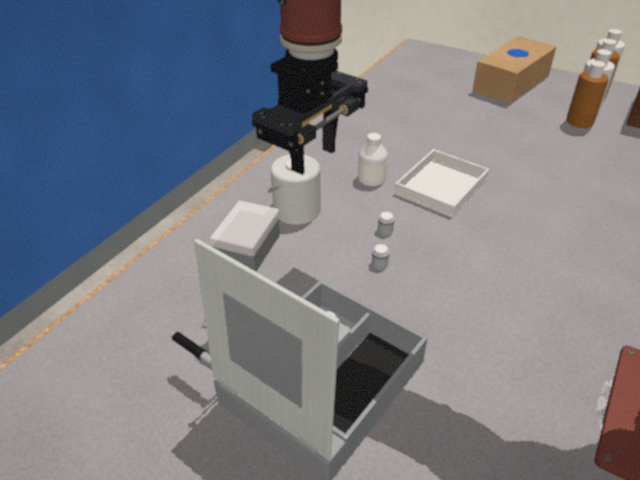

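View pics/top5.png

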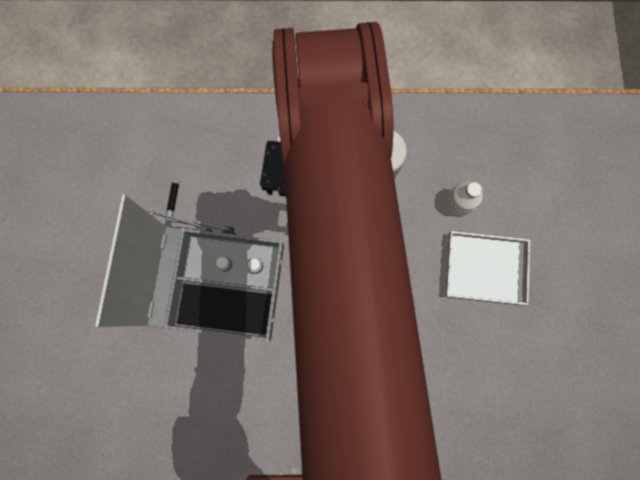

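The lid holds open and the lever is over at (172,196). Used vials are at (223,263) and (256,266) on the steel plate in the +x bay, and the mat is in the -x bay.

```bash
python3 - <<'E'
from h import *
W=cloud("top",np.load("pics/top5.npy"));Z=W[...,2]
for nm,(u,v) in dict(U1=(223,263),U2=(256,266)).items():
    sub=W[v-14:v+15,u-14:u+15].reshape(-1,3);c=sub[(sub[:,2]>.040)&(sub[:,2]<.06)]
    print(nm,len(c),(c.min(0)+c.max(0))/2,c.mean(0),np.percentile(c[:,2],[50,95]))
    print("  atz",atz("top",u,v,.051))
for u,v in[(223,300),(250,310),(200,300),(240,285),(274,290)]:print((u,v),W[v,u])
# rim outline
m=((Z>.052)&(Z<.068)).astype(np.uint8);m[:,:160]=0;m[:,284:]=0;m[:235]=0;m[345:]=0
pts=W[m>0];r=cv2.minAreaRect((pts[:,:2]*1000).astype(np.float32));print(len(pts),r,cv2.boxPoints(r))
im=cv2.imread('pics/top5.png')[190:350,90:310];cv2.imwrite('pics/c2.png',cv2.resize(im,None,fx=3.6,fy=3.6,interpolation=2))
E
```

```text
U1 183 [0.5419 0.1722 0.0475] [0.5411 0.1707 0.0476] [0.0484 0.0531]
  atz [0.5387 0.1676 0.051 ]
U2 184 [0.5376 0.1049 0.0474] [0.537  0.1043 0.0478] [0.0482 0.0526]
  atz [0.5326 0.0989 0.051 ]
(223, 300) [0.4647 0.1725 0.0108]
(250, 310) [0.4437 0.1142 0.012 ]
(200, 300) [0.4647 0.2219 0.009 ]
(240, 285) [0.4931 0.1306 0.0524]
(274, 290) [0.4825 0.0599 0.0599]
2389 ((499.0738220214844, 179.59161376953125), (249.49728393554688, 206.12693786621094), 83.0923080444336) [[381.7549  68.144 ]
 [586.3856  43.353 ]
 [616.3927 291.0393]
 [411.762  315.8302]]
```

View pics/c2.png

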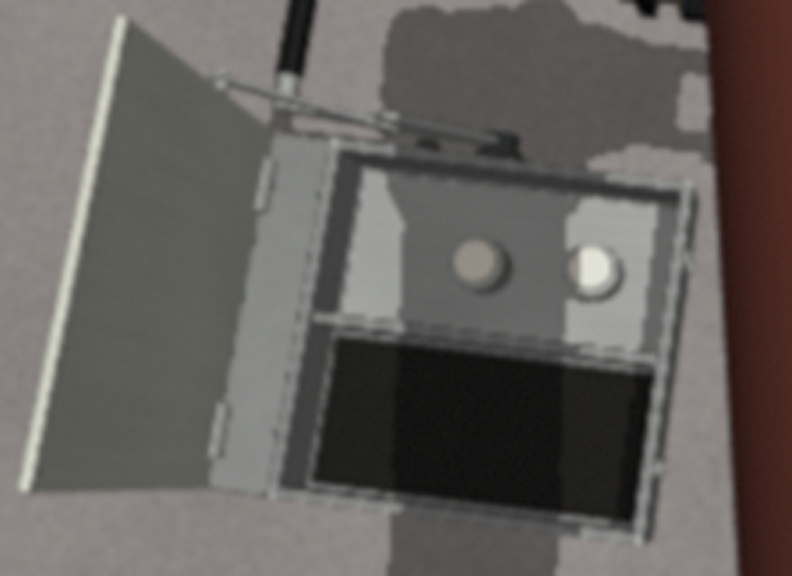

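```bash
cat >> h.py <<'E'
def cap(n,d,xy,ztop,r=.03):
    "cap-top centre near xy from depth"
    W=cloud(n,d);m=(np.hypot(W[...,0]-xy[0],W[...,1]-xy[1])<r)&(abs(W[...,2]-ztop)<.004)
    v,u=np.nonzero(m)
    if len(u)<8:return None
    return len(u),np.round(W[m].mean(0),4),np.round(atz(n,u.mean(),v.mean(),ztop),4),np.round(atz(n,(u.min()+u.max())/2,(v.min()+v.max())/2,ztop),4)
E
python3 - <<'E'
from h import *
dt=np.load("pics/top5.npy");ds=np.load("pics/side5.npy")
for nm,xy in dict(U1=(.54,.169),U2=(.535,.101)).items():
    print(nm,cap("top",dt,xy,.051),cap("side",ds,xy,.051))
dt=np.load("pics/top0.npy")
for nm,xy in dict(A=(.541,-.096),B=(.574,-.19)).items():
    print(nm,cap("top",dt,xy,.040),cap("side",ds,xy,.040))
for n,p in dict(rb=(268.3,340),rt=(282.5,240.8),lb=(165,327.5),lt=(183,229)).items():print(n,atz("top",*p,.06))
im=cv2.imread('pics/side5.png')[230:480,150:450];cv2.imwrite('pics/c3.png',cv2.resize(im,None,fx=2.4,fy=2.4,interpolation=2))
E
```

```text
U1 (102, array([0.5412, 0.1714, 0.0507]), array([0.5411, 0.1713, 0.051 ]), array([0.5408, 0.1708, 0.051 ])) None
U2 (106, array([0.5373, 0.1052, 0.0505]), array([0.5372, 0.1051, 0.051 ]), array([0.5357, 0.1052, 0.051 ])) (16, array([0.5321, 0.098 , 0.051 ]), array([0.5321, 0.098 , 0.051 ]), array([0.5321, 0.0988, 0.051 ]))
A (102, array([ 0.5423, -0.0967,  0.0395]), array([ 0.5423, -0.0967,  0.04  ]), array([ 0.5429, -0.0957,  0.04  ])) (108, array([ 0.5366, -0.0935,  0.0391]), array([ 0.5362, -0.0925,  0.04  ]), array([ 0.5375, -0.0915,  0.04  ]))
B (103, array([ 0.5754, -0.1897,  0.0394]), array([ 0.5753, -0.1896,  0.04  ]), array([ 0.574, -0.189,  0.04 ])) (84, array([ 0.5703, -0.1876,  0.039 ]), array([ 0.5698, -0.1865,  0.04  ]), array([ 0.5693, -0.1874,  0.04  ]))
rb [0.3831 0.0694 0.06  ]
rt [0.5842 0.0442 0.06  ]
lb [0.4071 0.2769 0.06  ]
lt [0.6087 0.2519 0.06  ]
```

View pics/c3.png

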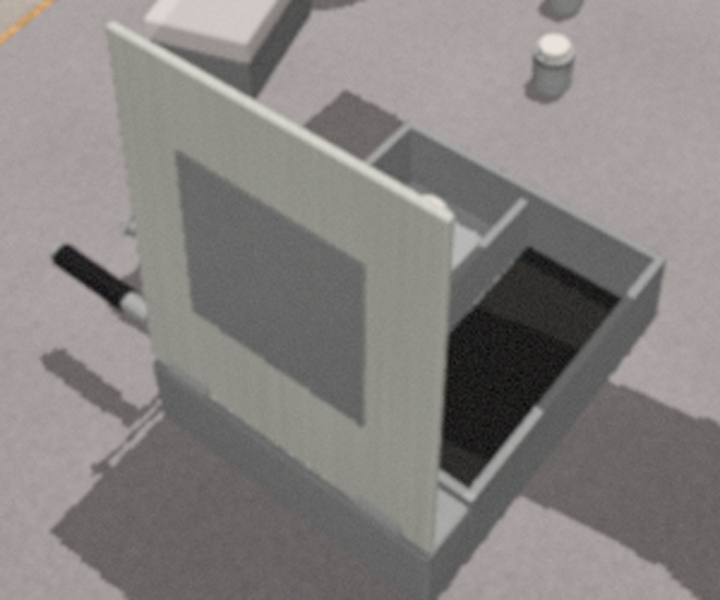

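```bash
python3 - <<'E'
from h import *
print(delta([.534,.107,.150],-7),delta([.534,.107,.040],-7))
E
```

```text
(array([-122.7, -127.8,  111.1]), array([ 0.3, -0. , -0.5])) (array([-122.7, -128.3,  221.1]), array([ 0.3, -0. , -0.5]))
```

>>> jog_arm(motion=[[[-123,-128,60,0,0,0,0.4],[-123,-128,60,0,0,0,0.4],[-123,-128,60,0,0,0,0.4],[-123,-128,60,0,0,0,0.4],[-123,-128,90,0,0,0,0.4],[-123,-128,111,0,0,0,0.4],[-123,-128,111,0,0,0,0.4],[-123,-128,111,0,0,0,0.4]]])

```text
time: 8.45
ee_pos: [0.5325, 0.1162, 0.1503]
orientation: [180.0, 0.1, -6.9]
contact_force: [0.2, -0.5, 0.5]
gripper_width: 0.597
```

```bash
python3 - <<'E'
from h import *
print(delta([.534,.107,.040],-7),env.observe()['gripper_width'])
p,d=snap("side",6);print(cap("side",d,(.535,.101),.051))
E
```

```text
(array([  2.8,   8.8, 110.3]), array([0. , 0.1, 0.1])) 0.5973726624315147
(16, array([0.5324, 0.0974, 0.0503]), array([0.5321, 0.098 , 0.051 ]), array([0.5321, 0.0988, 0.051 ]))
```

View pics/side6.png

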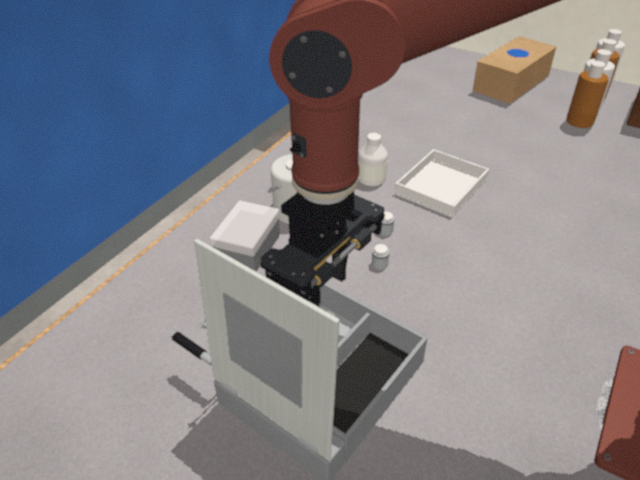

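>>> jog_arm(motion=[[[3,9,10,0,0,0,0.4],[3,9,40,0,0,0,0.4],[3,9,70,0,0,0,0.4],[3,9,100,0,0,0,0.4],[3,9,110,0,0,0,0.4],[3,9,110,0,0,0,0.4],[3,9,110,0,0,0,0.4]]])

```text
time: 9.08
ee_pos: [0.5358, 0.1065, 0.0415]
orientation: [-180.0, -0.0, -6.9]
contact_force: [-0.5, 0.5, 1.0]
gripper_width: 0.6
```

>>> jog_arm(motion=[[[0,0,0,0,0,0,1],[0,0,0,0,0,0,1],[0,0,0,0,0,0,1],[0,0,0,0,0,0,1],[0,0,0,0,0,0,1],[0,0,0,0,0,0,1]]], squeeze=20)

```text
time: 9.58
ee_pos: [0.5353, 0.1068, 0.0414]
orientation: [180.0, -0.1, -6.9]
contact_force: [-1.2, -1.1, 7.7]
gripper_width: 0.365
```

```bash
python3 - <<'E'
from h import *
s=env.observe();print(s['ee_pos'],s['gripper_width'],s['contact_force'])
E
```

```text
[0.5353 0.1068 0.0414] 0.3645084514398927 [-1.2174 -1.114   7.6975]
```

>>> jog_arm(motion=[[[0,0,-40,0,0,0,1],[0,0,-80,0,0,0,1],[0,0,-118,0,0,0,1],[0,0,-120,0,0,0,1],[0,0,-120,0,0,0,1]]])

```text
time: 10.0
ee_pos: [0.5362, 0.1075, 0.1631]
orientation: [-179.9, -0.3, -6.9]
contact_force: [-0.3, 0.1, -2.7]
gripper_width: 0.361
```

```bash
python3 - <<'E'
from h import *
s=env.observe();print(s['gripper_width'],s['contact_force'])
print(delta([.528,-.424,.15],-7))
E
```

```text
0.36075025410313993 [-0.3161  0.0716 -2.7088]
(array([ 55.5, 528.6,  12.7]), array([-0.1, -0.3,  0.1]))
```

>>> jog_arm(motion=[[[2,20,0,0,0,0,1],[6,55,0,0,0,0,1],[10,95,0,0,0,0,1],[14,135,0,0,0,0,1],[18,175,0,0,0,0,1],[22,215,0,0,0,0,1],[27,255,0,0,0,0,1],[31,295,0,0,0,0,1]]])

```text
time: 10.67
ee_pos: [0.5288, -0.1913, 0.1586]
orientation: [-180.0, 0.2, -6.9]
contact_force: [1.1, -0.4, -1.4]
gripper_width: 0.362
```

>>> jog_arm(motion=[[[4,40,0,0,0,0,1],[8,80,0,0,0,0,1],[12,120,0,0,0,0,1],[16,160,0,0,0,0,1],[20,195,0,0,0,0,1],[23,220,0,0,0,0,1],[25,234,0,0,0,0,1],[25,234,0,0,0,0,1]]])

```text
time: 11.33
ee_pos: [0.5248, -0.428, 0.158]
orientation: [180.0, 0.2, -7.1]
contact_force: [-0.6, 0.2, -1.2]
gripper_width: 0.364
```

```bash
python3 - <<'E'
from h import *
s=env.observe();print(s['gripper_width'],s['contact_force'])
print(delta([.528,-.424,.034],-7))
p,d=snap("side",7);p,d=snap("top",7)
E
```

```text
0.3640994582085803 [-0.5576  0.1551 -1.1519]
(array([  3. ,  -4.4, 124. ]), array([ 0. ,  0.2, -0.1]))
```

View pics/side7.png

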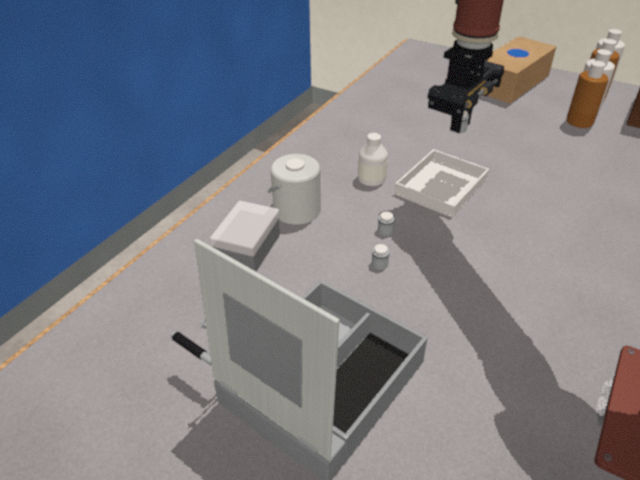

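View pics/top7.png

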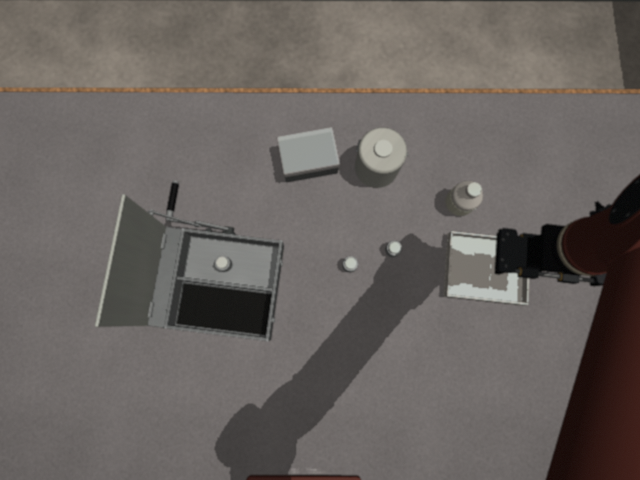

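```bash
python3 - <<'E'
from h import *
q=[atz("top",*p,.03) for p in((451,232.5),(530.5,239),(527.5,304),(447.5,297.5))];print(np.array(q),np.mean(q,0))
q=[atz("side",*p,.03) for p in((438,152),(488.5,167.5),(452,214),(396,183))];print(np.array(q),np.mean(q,0))
E
```

```text
[[ 0.6086 -0.3151  0.03  ]
 [ 0.5948 -0.4847  0.03  ]
 [ 0.4568 -0.4671  0.03  ]
 [ 0.4699 -0.3007  0.03  ]] [ 0.5325 -0.3919  0.03  ]
[[ 0.5753 -0.4736  0.03  ]
 [ 0.454  -0.4692  0.03  ]
 [ 0.4643 -0.2701  0.03  ]
 [ 0.6069 -0.3121  0.03  ]] [ 0.5251 -0.3812  0.03  ]
```

>>> jog_arm(motion=[[[3,-3,30,0,0,0,1],[3,-3,65,0,0,0,1],[3,-3,95,0,0,0,1],[3,-3,112,0,0,0,1],[3,-3,117,0,0,0,1],[3,-3,117,0,0,0,1]]])

```text
time: 11.93
ee_pos: [0.5301, -0.4196, 0.0418]
orientation: [-179.9, 0.2, -6.8]
contact_force: [0.4, 1.0, -2.0]
gripper_width: 0.365
```

>>> jog_arm(motion=[[[0,3,3,0,0,0,1],[0,3,6,0,0,0,1],[0,3,8,0,0,0,1],[0,3,8,0,0,0,1]]])

```text
time: 12.27
ee_pos: [0.5302, -0.4254, 0.0361]
orientation: [180.0, -0.0, -6.9]
contact_force: [-0.5, -0.2, -0.8]
gripper_width: 0.355
```

>>> jog_arm(motion=[[[0,0,1,0,0,0,1],[0,0,2,0,0,0,1],[0,0,2,0,0,0,1]]])

```text
time: 12.52
ee_pos: [0.5302, -0.4255, 0.0345]
orientation: [180.0, -0.0, -6.9]
contact_force: [-2.2, 1.4, 5.3]
gripper_width: 0.36
```

>>> jog_arm(motion=[[[0,0,0,0,0,0,0.42],[0,0,0,0,0,0,0.42],[0,0,0,0,0,0,0.42],[0,0,0,0,0,0,0.42],[0,0,-20,0,0,0,0.42],[0,0,-60,0,0,0,0.42],[0,0,-100,0,0,0,0.4],[0,0,-120,0,0,0,0.4]]])

```text
time: 13.18
ee_pos: [0.5313, -0.4263, 0.1586]
orientation: [179.9, -0.3, -6.9]
contact_force: [1.0, -0.4, 0.3]
gripper_width: 0.596
```

```bash
python3 - <<'E'
from h import *
p,d=snap("side",8)
cv2.imwrite('pics/c8.png',cv2.resize(p[100:300,300:560],None,fx=3,fy=3,interpolation=2))
print(delta([.5385,.173,.16],-7))
E
```

```text
(array([ -66.1, -596.5,   -1.5]), array([ 0.3, -0.5,  0.1]))
```

View pics/c8.png

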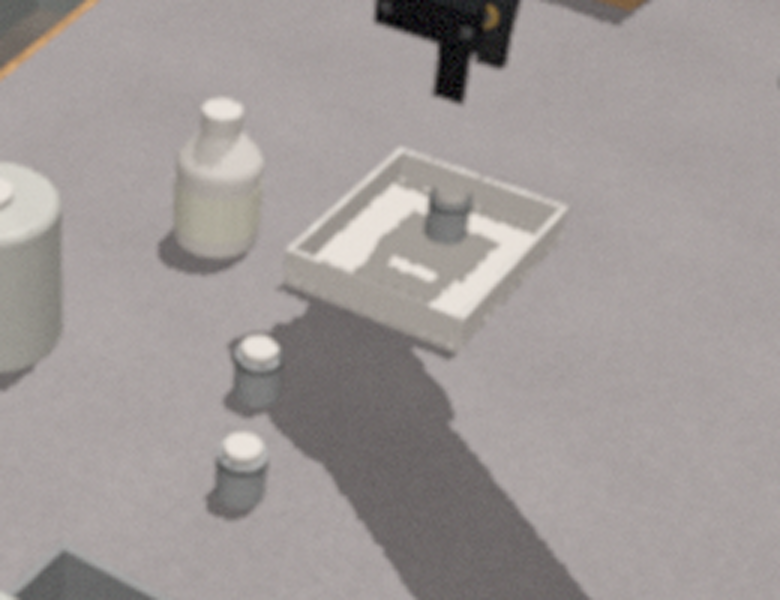

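The first used vial stands upright in the tray. Next is U1.

>>> jog_arm(motion=[[[-4,-40,0,0,0,0,0.4],[-9,-80,0,0,0,0,0.4],[-13,-120,0,0,0,0,0.4],[-18,-160,0,0,0,0,0.4],[-22,-200,0,0,0,0,0.4],[-27,-240,0,0,0,0,0.4],[-31,-280,0,0,0,0,0.4],[-35,-320,0,0,0,0,0.4]]])

```text
time: 13.9
ee_pos: [0.5332, -0.1016, 0.1536]
orientation: [180.0, -0.0, -6.9]
contact_force: [1.0, 0.2, 0.6]
gripper_width: 0.598
```

>>> jog_arm(motion=[[[-4,-40,0,0,0,0,0.4],[-9,-80,0,0,0,0,0.4],[-13,-120,0,0,0,0,0.4],[-18,-160,0,0,0,0,0.4],[-22,-200,0,0,0,0,0.4],[-27,-240,0,0,0,0,0.4],[-30,-265,0,0,0,0,0.4],[-31,-273,0,0,0,0,0.4]]])

```text
time: 14.57
ee_pos: [0.5344, 0.1771, 0.1536]
orientation: [-179.9, 0.0, -6.5]
contact_force: [-0.8, -0.2, 0.2]
gripper_width: 0.602
```

```bash
python3 - <<'E'
from h import *
print(delta([.5385,.173,.040],-7))
E
```

```text
(array([  4.6,   3.9, 113.6]), array([-0.1,  0. ,  0.5]))
```

>>> jog_arm(motion=[[[4,2,10,0,0,0,0.4],[4,2,40,0,0,0,0.4],[4,2,70,0,0,0,0.4],[4,2,100,0,0,0,0.4],[4,2,111,0,0,0,0.4],[4,2,111,0,0,0,0.4],[4,2,111,0,0,0,0.4]]])

```text
time: 15.15
ee_pos: [0.5395, 0.1678, 0.0426]
orientation: [180.0, 0.0, -7.0]
contact_force: [0.9, -0.0, 0.9]
gripper_width: 0.603
```

>>> jog_arm(motion=[[[0,0,0,0,0,0,1],[0,0,0,0,0,0,1],[0,0,0,0,0,0,1],[0,0,0,0,0,0,1],[0,0,0,0,0,0,1],[0,0,0,0,0,0,1]]])

```text
time: 15.65
ee_pos: [0.5401, 0.1695, 0.0437]
orientation: [-179.9, -0.1, -6.9]
contact_force: [-1.2, 0.5, 7.4]
gripper_width: 0.366
```

>>> jog_arm(motion=[[[0,0,-40,0,0,0,1],[0,0,-80,0,0,0,1],[0,0,-118,0,0,0,1],[0,0,-120,0,0,0,1],[0,0,-120,0,0,0,1]]])

```text
time: 16.07
ee_pos: [0.5406, 0.1693, 0.1652]
orientation: [-179.9, -0.3, -6.9]
contact_force: [0.1, 0.4, -2.6]
gripper_width: 0.363
```

```bash
python3 - <<'E'
from h import *
print(delta([.534,-.356,.16],-7))
E
```

```text
(array([ 56.5, 522.3,   4.6]), array([-0.1, -0.3,  0.1]))
```

>>> jog_arm(motion=[[[4,40,0,0,0,0,1],[9,80,0,0,0,0,1],[13,120,0,0,0,0,1],[17,160,0,0,0,0,1],[22,200,0,0,0,0,1],[26,240,0,0,0,0,1],[30,280,0,0,0,0,1],[34,320,0,0,0,0,1]]])

```text
time: 16.73
ee_pos: [0.533, -0.1547, 0.1606]
orientation: [-180.0, 0.2, -6.9]
contact_force: [1.7, -1.0, -1.7]
gripper_width: 0.361
```

>>> jog_arm(motion=[[[4,40,0,0,0,0,1],[9,80,0,0,0,0,1],[13,120,0,0,0,0,1],[17,160,0,0,0,0,1],[20,185,0,0,0,0,1],[22,200,0,0,0,0,1],[22,202,0,0,0,0,1],[22,202,0,0,0,0,1]]])

```text
time: 17.4
ee_pos: [0.5315, -0.3558, 0.1607]
orientation: [-179.9, 0.1, -6.9]
contact_force: [0.3, 0.6, -1.8]
gripper_width: 0.363
```

```bash
python3 - <<'E'
from h import *
print(delta([.534,-.356,.036],-7))
p,d=snap("top",9)
for nm,xy in dict(A=(.541,-.096),B=(.574,-.19)).items():print(nm,cap("top",d,xy,.040,.04))
E
```

```text
(array([  2.8,   0.1, 124.7]), array([-0.1,  0.1,  0.1]))
A (101, array([ 0.5417, -0.0967,  0.0394]), array([ 0.5416, -0.0967,  0.04  ]), array([ 0.5408, -0.0978,  0.04  ]))
B (100, array([ 0.5756, -0.1901,  0.0396]), array([ 0.5755, -0.19  ,  0.04  ]), array([ 0.5761, -0.1901,  0.04  ]))
```

View pics/top9.png

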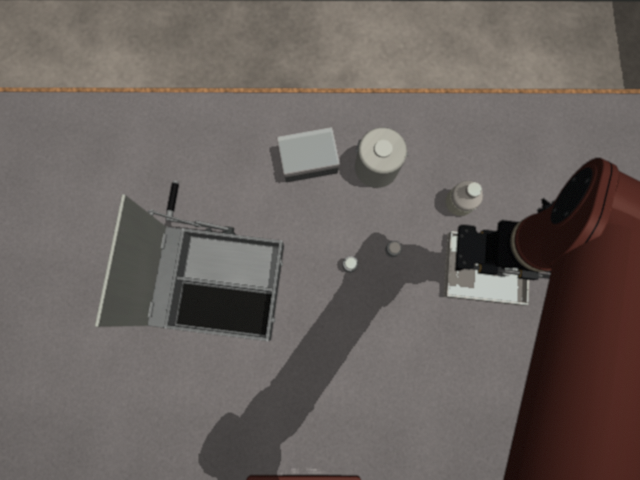

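>>> jog_arm(motion=[[[3,0,30,0,0,0,1],[3,0,65,0,0,0,1],[3,0,95,0,0,0,1],[3,0,115,0,0,0,1],[3,0,121,0,0,0,1],[3,0,123,0,0,0,1],[3,0,124,0,0,0,1],[3,0,124,0,0,0,1]]])

```text
time: 18.12
ee_pos: [0.5364, -0.3562, 0.0401]
orientation: [180.0, -0.1, -6.8]
contact_force: [-0.0, -0.1, -1.2]
gripper_width: 0.36
```

>>> jog_arm(motion=[[[0,0,1,0,0,0,1],[0,0,3,0,0,0,1],[0,0,3,0,0,0,1],[0,0,3,0,0,0,1]]])

```text
time: 18.45
ee_pos: [0.536, -0.3569, 0.0367]
orientation: [180.0, -0.1, -6.9]
contact_force: [-0.3, 0.2, 5.8]
gripper_width: 0.359
```

>>> jog_arm(motion=[[[0,0,0,0,0,0,0.42],[0,0,0,0,0,0,0.42],[0,0,0,0,0,0,0.42],[0,0,0,0,0,0,0.42],[0,0,-20,0,0,0,0.42],[0,0,-60,0,0,0,0.42],[0,0,-90,0,0,0,0.3],[0,0,-90,0,0,0,0.3]]])

```text
time: 19.12
ee_pos: [0.5382, -0.3582, 0.1324]
orientation: [179.8, -0.5, -6.9]
contact_force: [0.6, -0.7, 1.1]
gripper_width: 0.651
```

```bash
python3 - <<'E'
from h import *
p,d=snap("side",10)
for nm,xy in dict(A=(.541,-.096),B=(.574,-.19)).items():print(nm,cap("side",d,xy,.040,.04))
print(delta([.5725,-.188,.10],-7))
cv2.imwrite('pics/c10.png',cv2.resize(p[100:300,300:560],None,fx=3,fy=3,interpolation=2))
E
```

```text
A (101, array([ 0.5368, -0.0941,  0.039 ]), array([ 0.5363, -0.0931,  0.04  ]), array([ 0.5359, -0.0924,  0.04  ]))
B (84, array([ 0.5703, -0.1877,  0.039 ]), array([ 0.5698, -0.1865,  0.04  ]), array([ 0.5701, -0.1869,  0.04  ]))
(array([  14.6, -172.7,   29. ]), array([ 0.2, -0.3,  0.1]))
```

View pics/c10.png

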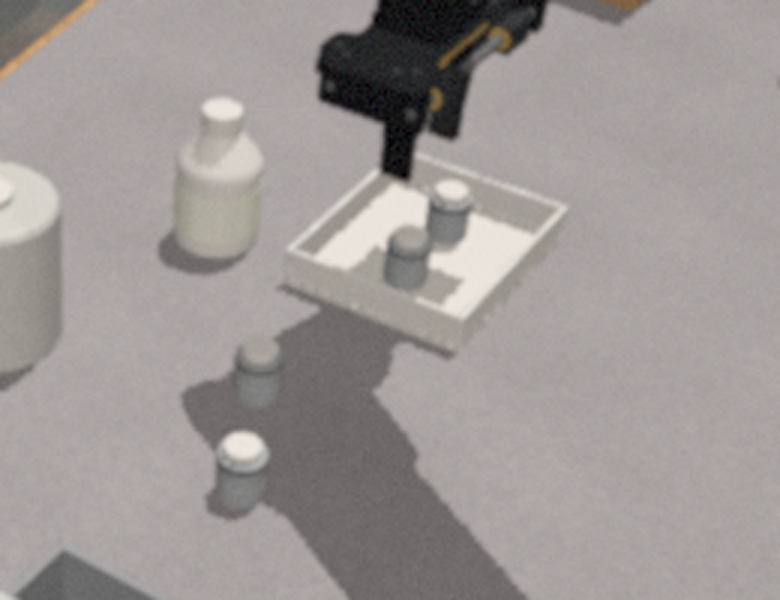

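Both used vials stand upright in the tray. Now fresh vial B at about (0.5725, -0.188).

>>> jog_arm(motion=[[[4,-35,0,0,0,0,0.3],[7,-75,0,0,0,0,0.3],[10,-115,0,0,0,0,0.3],[13,-150,0,0,0,0,0.3],[15,-170,10,0,0,0,0.3],[15,-170,29,0,0,0,0.3],[15,-170,29,0,0,0,0.3],[15,-170,29,0,0,0,0.3]]])

```text
time: 19.83
ee_pos: [0.5691, -0.1896, 0.095]
orientation: [-180.0, 0.2, -6.9]
contact_force: [-0.4, -0.5, -0.1]
gripper_width: 0.698
```

```bash
python3 - <<'E'
from h import *
print(delta([.5725,-.188,.032],-7))
E
```

```text
(array([ 3.4, -2. , 62.9]), array([-0. ,  0.2,  0.1]))
```

>>> jog_arm(motion=[[[3,-2,20,0,0,0,0.4],[3,-2,45,0,0,0,0.4],[3,-2,60,0,0,0,0.4],[3,-2,62,0,0,0,0.4],[3,-2,62,0,0,0,0.4]]])

```text
time: 20.25
ee_pos: [0.5729, -0.189, 0.0342]
orientation: [180.0, 0.1, -7.0]
contact_force: [-0.3, -0.2, -0.2]
gripper_width: 0.599
```

>>> jog_arm(motion=[[[0,0,0,0,0,0,1],[0,0,0,0,0,0,1],[0,0,0,0,0,0,1],[0,0,0,0,0,0,1],[0,0,0,0,0,0,1],[0,0,0,0,0,0,1],[0,0,0,0,0,0,1]]])

```text
time: 20.83
ee_pos: [0.5743, -0.1884, 0.0355]
orientation: [180.0, -0.1, -6.9]
contact_force: [-0.8, -0.7, 6.6]
gripper_width: 0.365
```

>>> jog_arm(motion=[[[0,0,-40,0,0,0,1],[0,0,-80,0,0,0,1],[0,0,-118,0,0,0,1],[0,0,-130,0,0,0,1],[0,0,-130,0,0,0,1]]])

```text
time: 21.25
ee_pos: [0.5758, -0.1881, 0.1689]
orientation: [179.9, -0.4, -6.9]
contact_force: [0.9, -0.7, -0.9]
gripper_width: 0.364
```

```bash
python3 - <<'E'
from h import *
o=np.array([.494,.162]);c,s=np.cos(np.radians(-7)),np.sin(np.radians(-7))
for p in((-.05,-.01),(-.05,-.065)):
    w=o+np.array([c*p[0]-s*p[1],s*p[0]+c*p[1]]);print(w,delta([*w,.16],-7))
E
```

```text
[0.4432 0.1582] (array([-173.3, -327.9,    7.4]), array([ 0.1, -0.4,  0.1]))
[0.4365 0.1036] (array([-173.4, -272.9,    7.5]), array([ 0.1, -0.4,  0.1]))
```

>>> jog_arm(motion=[[[-17,-36,0,0,0,0,1],[-34,-72,0,0,0,0,1],[-51,-108,0,0,0,0,1],[-68,-144,0,0,0,0,1],[-85,-180,0,0,0,0,1],[-102,-216,0,0,0,0,1],[-119,-252,0,0,0,0,1],[-135,-285,0,0,0,0,1]]])

```text
time: 21.92
ee_pos: [0.4719, 0.1133, 0.1631]
orientation: [180.0, 0.1, -6.8]
contact_force: [0.3, -0.0, -1.9]
gripper_width: 0.361
```

>>> jog_arm(motion=[[[-15,-30,0,0,0,0,1],[-27,-55,0,0,0,0,1],[-33,-68,0,0,0,0,1],[-33,-68,0,0,0,0,1],[-33,-68,0,0,0,0,1]]])

```text
time: 22.33
ee_pos: [0.4483, 0.1831, 0.1633]
orientation: [180.0, 0.1, -6.8]
contact_force: [0.2, -0.5, -1.0]
gripper_width: 0.36
```

```bash
python3 - <<'E'
from h import *
print(delta([.4511,.1824,.0475],-7),env.observe()['joint_positions'])
p,d=snap("side",11);p,d=snap("top",11)
E
```

```text
(array([  3. ,   0.2, 115.8]), array([0. , 0.1, 0.2])) [  -1.55      5.3479  -27.039   111.3157    2.6768   64.0486 -126.4319]
```

View pics/side11.png

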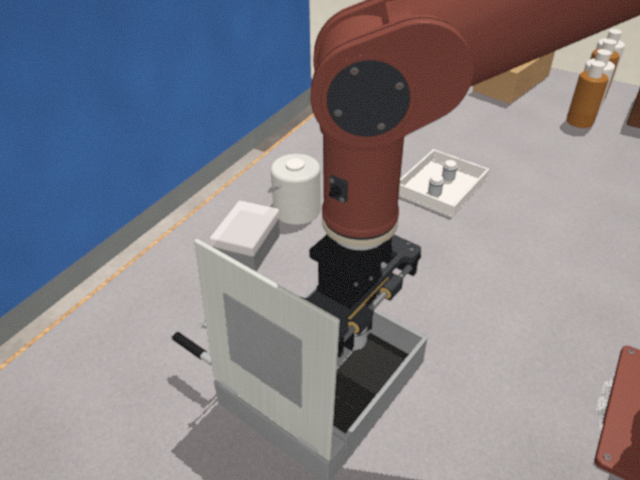

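View pics/top11.png

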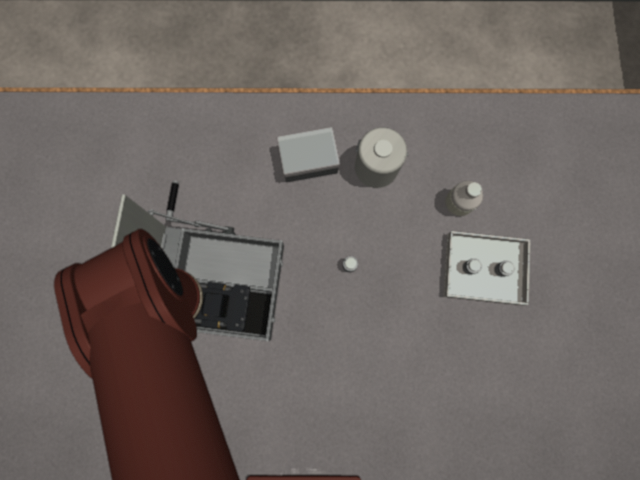

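```bash
python3 - <<'E'
from h import *
W=cloud("side",np.load("pics/side11.npy"))
for u,v in[(368,98),(345,140),(330,130),(400,135),(345,150),(440,80),(460,75)]:print((u,v),W[v,u])
# low arm points near lid plane in case frame (y>.08 case)
o=np.array([.494,.162]);c,s=np.cos(np.radians(-7)),np.sin(np.radians(-7))
for n in("side","top"):
    W=cloud(n,np.load(f"pics/{n}11.npy"));q=W[...,:2]-o
    x=c*q[...,0]+s*q[...,1];y=-s*q[...,0]+c*q[...,1];z=W[...,2]
    m=(y>.09)&(y<.17)&(abs(x)<.13)&(z>.25)
    print(n,m.sum());
    zz=z[m];print(np.histogram(zz,bins=np.arange(.25,.62,.02)))
    mm=m&(z<.5)&(z>.33);print(x[mm].min() if mm.any() else 0, y[mm].min() if mm.any() else 0)
E
```

```text
(368, 98) [0.423  0.2275 0.5118]
(345, 140) [0.4401 0.2358 0.4696]
(330, 130) [0.4522 0.242  0.4795]
(400, 135) [0.3971 0.2114 0.4749]
(345, 150) [0.4459 0.2244 0.4511]
(440, 80) [0.3719 0.1965 0.5275]
(460, 75) [0.3579 0.1885 0.5319]
side 6199
(array([1896, 1816, 2365,  122,    0,    0,    0,    0,    0,    0,    0,
          0,    0,    0,    0,    0,    0,    0]), array([0.25, 0.27, 0.29, 0.31, 0.33, 0.35, 0.37, 0.39, 0.41, 0.43, 0.45,
       0.47, 0.49, 0.51, 0.53, 0.55, 0.57, 0.59, 0.61]))
0 0
top 735
(array([139, 192, 361,  43,   0,   0,   0,   0,   0,   0,   0,   0,   0,
         0,   0,   0,   0,   0]), array([0.25, 0.27, 0.29, 0.31, 0.33, 0.35, 0.37, 0.39, 0.41, 0.43, 0.45,
       0.47, 0.49, 0.51, 0.53, 0.55, 0.57, 0.59, 0.61]))
0 0
```

The wrist's side face is at case y≈0.06 and the lid is at ≥0.12, so the overlap in the top view is only perspective. I go ahead and lower.

>>> jog_arm(motion=[[[3,0,25,0,0,0,1],[3,0,55,0,0,0,1],[3,0,85,0,0,0,1],[3,0,105,0,0,0,1],[3,0,112,0,0,0,1],[3,0,114,0,0,0,1],[3,0,114,0,0,0,1]]])

```text
time: 23.02
ee_pos: [0.4526, 0.1819, 0.0507]
orientation: [180.0, 0.0, -6.9]
contact_force: [-0.1, -0.5, -1.2]
gripper_width: 0.366
```

>>> jog_arm(motion=[[[0,0,2,0,0,0,1],[0,0,4,0,0,0,1],[0,0,4,0,0,0,1],[0,0,4,0,0,0,1]]])

```text
time: 23.35
ee_pos: [0.4526, 0.1825, 0.0471]
orientation: [-180.0, -0.1, -6.9]
contact_force: [-0.2, 0.2, -2.4]
gripper_width: 0.363
```

>>> jog_arm(motion=[[[0,0,1,0,0,0,1],[0,0,2,0,0,0,1],[0,0,2,0,0,0,1]]])

```text
time: 23.6
ee_pos: [0.4528, 0.1827, 0.0463]
orientation: [180.0, -0.1, -6.9]
contact_force: [-7.3, -3.8, 20.7]
gripper_width: 0.36
```

>>> jog_arm(motion=[[[0,0,-1,0,0,0,0.42],[0,0,-1,0,0,0,0.42],[0,0,-1,0,0,0,0.42],[0,0,-1,0,0,0,0.42],[0,0,-20,0,0,0,0.42],[0,0,-60,0,0,0,0.42],[0,0,-100,0,0,0,0.42],[0,0,-110,0,0,0,0.42]]])

```text
time: 24.27
ee_pos: [0.4545, 0.1838, 0.16]
orientation: [-179.8, -0.4, -6.9]
contact_force: [0.9, 0.9, 0.5]
gripper_width: 0.581
```

```bash
python3 - <<'E'
from h import *
p,d=snap("top",12)
print(cap("top",d,(.541,-.096),.040,.05))
print(delta([.5395,-.0945,.10],-7))
E
```

```text
(102, array([ 0.5423, -0.0967,  0.0395]), array([ 0.5422, -0.0966,  0.04  ]), array([ 0.5408, -0.0947,  0.04  ]))
(array([117.1, 266.3,  59.6]), array([-0.2, -0.4,  0.1]))
```

>>> jog_arm(motion=[[[16,36,0,0,0,0,0.4],[32,72,0,0,0,0,0.4],[48,108,0,0,0,0,0.4],[64,144,0,0,0,0,0.4],[80,180,0,0,0,0,0.4],[96,216,0,0,0,0,0.4],[110,250,10,0,0,0,0.4],[116,264,25,0,0,0,0.4]]])

```text
time: 24.98
ee_pos: [0.5369, -0.0998, 0.1296]
orientation: [179.9, -0.1, -7.2]
contact_force: [-0.3, -0.8, -0.2]
gripper_width: 0.603
```

>>> jog_arm(motion=[[[0,0,10,0,0,0,0.4],[0,0,20,0,0,0,0.4],[0,0,20,0,0,0,0.4]]])

```text
time: 25.23
ee_pos: [0.5341, -0.0921, 0.1068]
orientation: [-180.0, 0.2, -6.8]
contact_force: [-0.0, 0.6, -0.3]
gripper_width: 0.601
```

```bash
python3 - <<'E'
from h import *
p,d=snap("side",13)
print(cap("side",d,(.541,-.096),.040,.05))
print(delta([.5395,-.0945,.034],-7))
cv2.imwrite('pics/c13.png',p)
E
```

```text
(96, array([ 0.5364, -0.0935,  0.0395]), array([ 0.5362, -0.093 ,  0.04  ]), array([ 0.5359, -0.0924,  0.04  ]))
(array([ 5.3,  2.2, 74.1]), array([-0. ,  0.2,  0.2]))
```

View pics/c13.png

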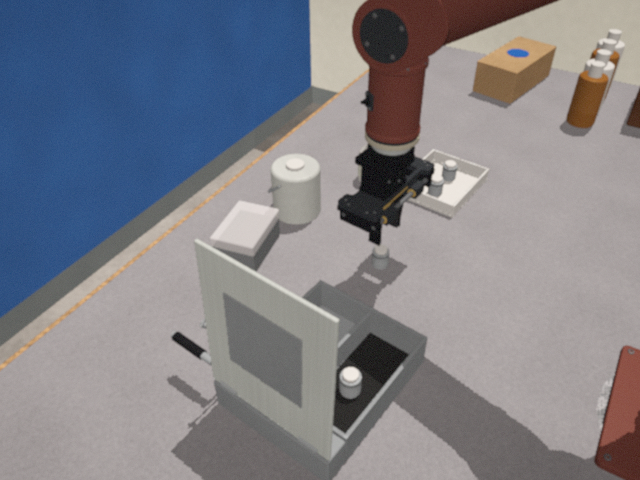

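The first fresh vial stands upright on the mat at (350,380), and vial A is under the jaws at (381,255). I grasp A.

>>> jog_arm(motion=[[[5,2,20,0,0,0,0.4],[5,2,50,0,0,0,0.4],[5,2,70,0,0,0,0.4],[5,2,74,0,0,0,0.4],[5,2,74,0,0,0,0.4],[5,2,74,0,0,0,0.4]]])

```text
time: 25.78
ee_pos: [0.5412, -0.0953, 0.0367]
orientation: [-180.0, -0.1, -6.8]
contact_force: [0.7, 0.8, 1.3]
gripper_width: 0.603
```

>>> jog_arm(motion=[[[0,0,0,0,0,0,1],[0,0,0,0,0,0,1],[0,0,0,0,0,0,1],[0,0,0,0,0,0,1],[0,0,0,0,0,0,1],[0,0,0,0,0,0,1],[0,0,0,0,0,0,1]]])

```text
time: 26.37
ee_pos: [0.5408, -0.0963, 0.0362]
orientation: [180.0, -0.1, -6.9]
contact_force: [-1.8, 0.4, 6.0]
gripper_width: 0.363
```

>>> jog_arm(motion=[[[0,0,-40,0,0,0,1],[0,0,-80,0,0,0,1],[0,0,-118,0,0,0,1],[0,0,-130,0,0,0,1],[0,0,-130,0,0,0,1]]])

```text
time: 26.78
ee_pos: [0.5426, -0.0964, 0.1695]
orientation: [180.0, -0.4, -6.9]
contact_force: [0.6, -0.5, -0.5]
gripper_width: 0.361
```

```bash
python3 - <<'E'
from h import *
o=np.array([.494,.162]);c,s=np.cos(np.radians(-7)),np.sin(np.radians(-7))
for p in((-.045,-.053),):
    w=o+np.array([c*p[0]-s*p[1],s*p[0]+c*p[1]]);print(w,delta([*w,.16],-7))
E
```

```text
[0.4429 0.1149] (array([-124.4, -197.8,    8.6]), array([ 0. , -0.4,  0.1]))
```

>>> jog_arm(motion=[[[-20,-32,0,0,0,0,1],[-41,-65,0,0,0,0,1],[-62,-98,0,0,0,0,1],[-83,-131,0,0,0,0,1],[-102,-162,0,0,0,0,1],[-118,-187,0,0,0,0,1],[-123,-196,0,0,0,0,1],[-123,-196,0,0,0,0,1]]])

```text
time: 27.45
ee_pos: [0.4401, 0.1156, 0.1644]
orientation: [180.0, 0.1, -6.6]
contact_force: [0.0, -0.5, -1.7]
gripper_width: 0.36
```

```bash
python3 - <<'E'
from h import *
print(delta([.443,.115,.0475],-7))
p,d=snap("top",14)
E
```

```text
(array([  3.2,   0.3, 116.9]), array([0. , 0.1, 0.4]))
```

View pics/top14.png

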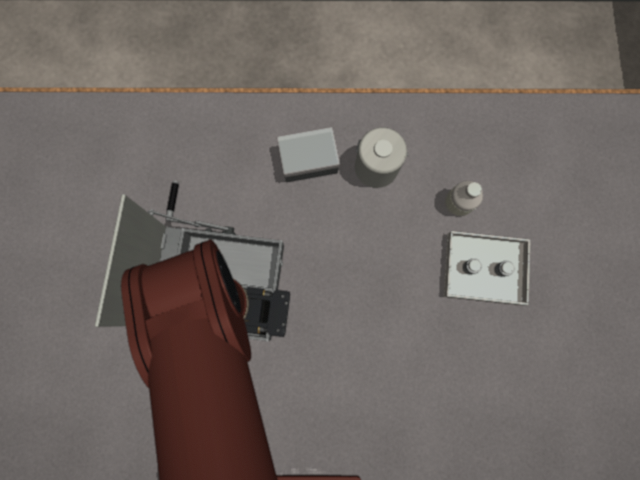

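>>> jog_arm(motion=[[[3,0,25,0,0,0,1],[3,0,55,0,0,0,1],[3,0,85,0,0,0,1],[3,0,105,0,0,0,1],[3,0,113,0,0,0,1],[3,0,116,0,0,0,1],[3,0,117,0,0,0,1]]])

```text
time: 28.08
ee_pos: [0.4451, 0.112, 0.0483]
orientation: [180.0, 0.0, -7.0]
contact_force: [0.7, 0.1, -1.2]
gripper_width: 0.364
```

>>> jog_arm(motion=[[[0,0,1,0,0,0,1],[0,0,1,0,0,0,1],[0,0,1,0,0,0,1]]])

```text
time: 28.33
ee_pos: [0.4456, 0.1129, 0.0485]
orientation: [-180.0, -0.1, -6.9]
contact_force: [-0.8, 0.2, -0.6]
gripper_width: 0.367
```

>>> jog_arm(motion=[[[0,0,1,0,0,0,1],[0,0,2,0,0,0,1],[0,0,2,0,0,0,1]]])

```text
time: 28.58
ee_pos: [0.4455, 0.113, 0.047]
orientation: [180.0, -0.1, -6.9]
contact_force: [-4.9, -1.4, 16.7]
gripper_width: 0.362
```

>>> jog_arm(motion=[[[0,0,-1,0,0,0,0.42],[0,0,-1,0,0,0,0.42],[0,0,-1,0,0,0,0.42],[0,0,-1,0,0,0,0.42],[0,0,-20,0,0,0,0.42],[0,0,-60,0,0,0,0.42],[0,0,-100,0,0,0,0.42],[0,0,-130,0,0,0,0.42]]])

```text
time: 29.25
ee_pos: [0.445, 0.1132, 0.1782]
orientation: [-180.0, -0.1, -6.9]
contact_force: [0.9, 0.8, -0.8]
gripper_width: 0.582
```

```bash
python3 - <<'E'
from h import *
print(delta([.64,-.02,.25],-7))
p,d=snap("side",15)
cv2.imwrite('pics/c15.png',p)
E
```

```text
(array([209.6, 108.9, -71.6]), array([-0. , -0.1,  0.1]))
```

View pics/c15.png

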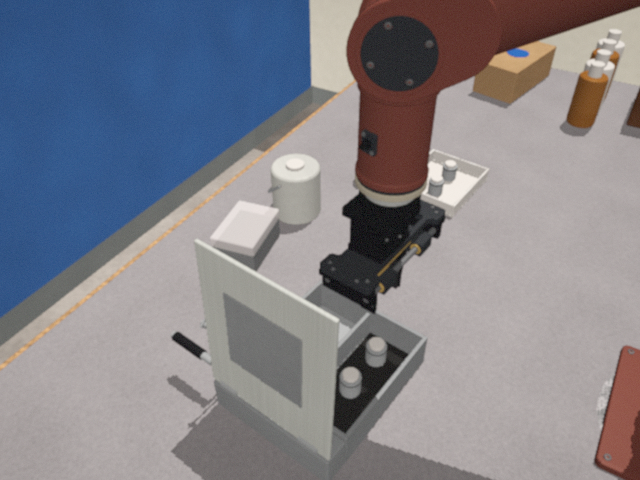

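Both fresh vials stand upright on the mat, at (376,350) and (350,380), with both used ones in the tray. The lid is still held open. I retreat and verify with a clear top view.

>>> jog_arm(motion=[[[20,30,-60,0,0,0,0.2],[50,60,-72,0,0,0,0.2],[90,70,-72,0,0,0,0.2],[130,85,-72,0,0,0,0.2],[170,100,-72,0,0,0,0.2],[205,110,-72,0,0,0,0],[215,115,-72,0,0,0,0],[215,115,-72,0,0,0,0]]])

```text
time: 29.97
ee_pos: [0.6477, -0.0316, 0.2452]
orientation: [179.9, 0.1, -7.2]
contact_force: [-0.7, -0.4, -0.4]
gripper_width: 0.942
```

```bash
python3 - <<'E'
from h import *
print(delta([.676,.275,.19],-7))
p,d=snap("top",16)
W=cloud("top",d)
a=atz("top",176,181,.08);b=atz("top",172.5,211,.08);print(a,b,W[190,175],W[205,173])
cv2.imwrite('pics/c16.png',cv2.resize(p[160:350,80:320],None,fx=3.1,fy=3.1,interpolation=2))
for xy in((.4526,.1825),(.4455,.113)):print(cap("top",d,xy,.051,.03))
E
```

```text
(array([ -10.1, -307.8,   54.8]), array([ 0.1,  0.1, -0.2]))
[0.7065 0.2662 0.08  ] [0.6423 0.2697 0.08  ] [0.6878 0.268  0.0775] [0.656  0.2706 0.0762]
(116, array([0.4547, 0.1818, 0.0501]), array([0.4546, 0.1816, 0.051 ]), array([0.4544, 0.1806, 0.051 ]))
(110, array([0.4466, 0.1129, 0.0503]), array([0.4466, 0.1128, 0.051 ]), array([0.4465, 0.112 , 0.051 ]))
```

View pics/c16.png

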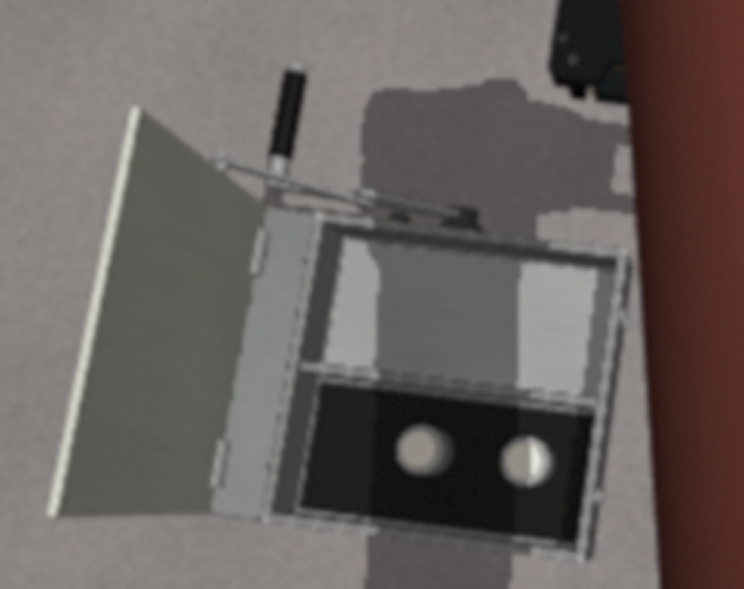

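View pics/top16.png

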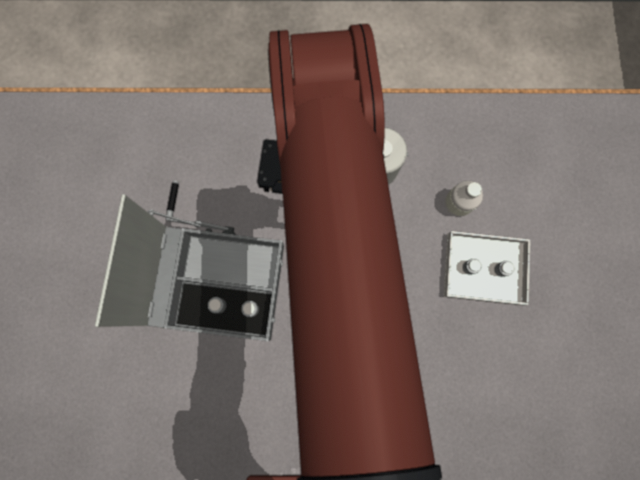

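>>> jog_arm(motion=[[[-1,-35,0,0,0,0,0],[-3,-75,0,0,0,0,0],[-4,-115,0,0,0,0,0],[-6,-155,0,0,0,0,0],[-8,-195,0,0,0,0,0],[-9,-235,0,0,0,0,0],[-10,-275,0,0,0,0,0],[-10,-304,10,0,0,0,0]]])

```text
time: 30.68
ee_pos: [0.6697, 0.2814, 0.2396]
orientation: [-179.8, -0.1, -6.7]
contact_force: [0.6, -0.3, 0.3]
gripper_width: 1.001
```

>>> jog_arm(motion=[[[0,0,30,0,0,0,0],[0,0,50,0,0,0,0],[0,0,50,0,0,0,0]]])

```text
time: 30.93
ee_pos: [0.6678, 0.2761, 0.1821]
orientation: [179.8, 0.4, -6.7]
contact_force: [-0.5, -0.7, -0.8]
gripper_width: 0.999
```

```bash
python3 - <<'E'
from h import *
print(delta([.674,.273,.083],-7))
p,d=snap("side",17);cv2.imwrite('pics/c17.png',cv2.resize(p[150:450,50:400],None,fx=2,fy=2))
E
```

```text
(array([ 7.2,  2. , 99. ]), array([0.2, 0.4, 0.3]))
```

View pics/c17.png

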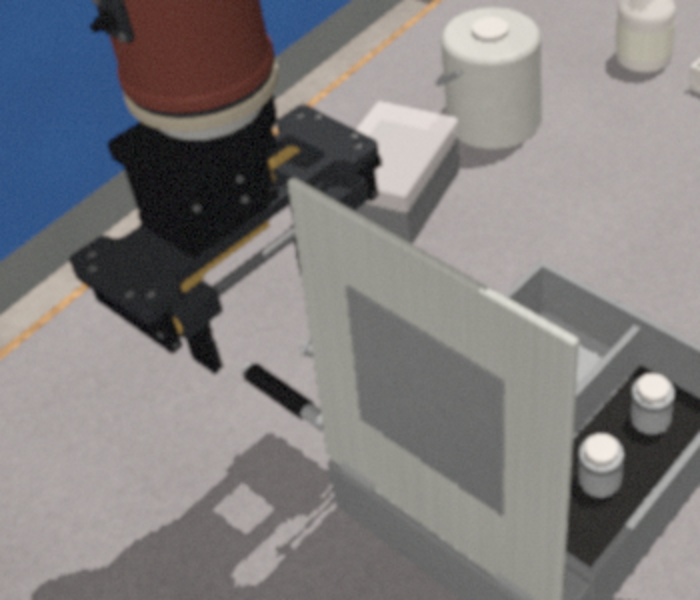

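The jaws straddle the bar at about (280,390) in the crop. I go down and pinch.

>>> jog_arm(motion=[[[7,2,15,0,0,0,0],[7,2,45,0,0,0,0],[7,2,75,0,0,0,0],[7,2,93,0,0,0,0],[7,2,98,0,0,0,0],[7,2,98,0,0,0,0],[7,2,98,0,0,0,0.5],[7,2,98,0,0,0,1]]])

```text
time: 31.65
ee_pos: [0.679, 0.2735, 0.0921]
orientation: [-179.9, -0.2, -6.9]
contact_force: [0.5, 0.2, 0.2]
gripper_width: 0.922
```

>>> jog_arm(motion=[[[0,0,0,0,0,0,1],[0,0,0,0,0,0,1],[0,0,0,0,0,0,1],[0,0,0,0,0,0,1],[0,0,0,0,0,0,1],[0,0,0,0,0,0,1],[0,0,0,0,0,0,1],[0,0,0,0,0,0,1]]])

```text
time: 32.32
ee_pos: [0.6777, 0.2731, 0.0894]
orientation: [180.0, 0.0, -6.9]
contact_force: [0.4, 0.6, -0.5]
gripper_width: 0.327
```

>>> jog_arm(motion=[[[0,0,0,0,0,0,1],[0,0,0,0,0,0,1],[0,0,0,0,0,0,1],[0,0,0,0,0,0,1],[0,0,0,0,0,0,1]]], squeeze=22)

```text
time: 32.73
ee_pos: [0.6777, 0.2734, 0.0895]
orientation: [-180.0, -0.0, -6.9]
contact_force: [0.8, 2.2, -0.7]
gripper_width: 0.176
```

>>> jog_arm(motion=[[[0,0,0,0,0,0,0.7],[0,0,0,0,0,0,0.7],[0,0,4,0,0,0,0.7],[0,0,7,0,0,0,0.7],[0,0,7,0,0,0,0.7],[0,0,7,0,0,0,1],[0,0,7,0,0,0,1],[0,0,7,0,0,0,1]]])

```text
time: 33.4
ee_pos: [0.6778, 0.2734, 0.0827]
orientation: [-180.0, -0.0, -6.9]
contact_force: [1.0, -1.8, -1.6]
gripper_width: 0.175
```

>>> jog_arm(motion=[[[0,0,0,0,0,0,1],[0,0,0,0,0,0,1],[0,0,0,0,0,0,1]]])

```text
time: 33.65
ee_pos: [0.6778, 0.2734, 0.0826]
orientation: [-180.0, -0.0, -6.9]
contact_force: [0.6, 1.5, -0.8]
gripper_width: 0.179
```

```bash
python3 - <<'E'
import math
f=lambda s:(-125*math.cos(math.radians(175)-s),-125*math.sin(math.radians(175)-s))
for st in (2.8,2.0,1.2,.4):
    b=f(st);print(st,[[round(f(st-.1*k)[0]-b[0]),round(f(st-.1*k)[1]-b[1])] for k in range(1,9)])
E
```

```text
2.8 [[4, -12], [9, -23], [15, -34], [22, -45], [30, -54], [39, -63], [49, -71], [59, -77]]
2.0 [[11, -6], [23, -10], [35, -13], [47, -15], [60, -16], [72, -16], [85, -14], [97, -11]]
1.2 [[12, 4], [23, 9], [34, 16], [44, 23], [53, 31], [62, 41], [69, 51], [75, 61]]
0.4 [[5, 11], [9, 23], [12, 35], [14, 48], [15, 60], [14, 73], [12, 85], [8, 97]]
```

>>> jog_arm(motion=[[[0,2,-6,0,0,0,1],[0,4,-12,0,0,0,1],[0,6,-18,0,0,0,1],[0,9,-23,0,0,0,1],[0,15,-34,0,0,0,1],[0,22,-45,0,0,0,1],[0,30,-54,0,0,0,1],[0,39,-63,0,0,0,1]]])

```text
time: 34.32
ee_pos: [0.6732, 0.2366, 0.1478]
orientation: [-179.8, -0.1, -6.8]
contact_force: [1.7, 8.1, 2.6]
gripper_width: 0.174
```

>>> jog_arm(motion=[[[0,10,-8,0,0,0,1],[0,20,-14,0,0,0,1],[0,31,-20,0,0,0,1],[0,43,-24,0,0,0,1],[0,55,-27,0,0,0,1],[0,67,-29,0,0,0,1],[0,80,-30,0,0,0,1],[0,92,-30,0,0,0,1]]])

```text
time: 34.98
ee_pos: [0.6617, 0.1422, 0.1768]
orientation: [-180.0, -0.0, -6.9]
contact_force: [-1.6, 1.6, 2.5]
gripper_width: 0.179
```

```bash
python3 - <<'E'
from h import *
p,d=snap("side",18)
E
```

```text
(no output)
```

View pics/side18.png

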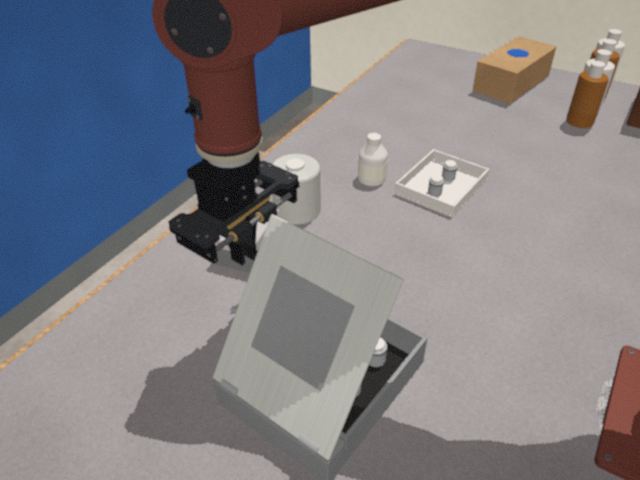

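The lid is coming down. I continue along the arc to shut.

>>> jog_arm(motion=[[[0,12,2,0,0,0,1],[0,24,5,0,0,0,1],[0,36,9,0,0,0,1],[0,48,14,0,0,0,1],[0,58,21,0,0,0,1],[0,68,28,0,0,0,1],[0,78,36,0,0,0,1],[0,86,46,0,0,0,1]]])

```text
time: 35.7
ee_pos: [0.6512, 0.056, 0.1283]
orientation: [180.0, 0.1, -6.9]
contact_force: [-2.3, -0.8, -0.6]
gripper_width: 0.175
```

>>> jog_arm(motion=[[[0,8,10,0,0,0,1],[0,14,20,0,0,0,1],[0,19,32,0,0,0,1],[0,23,43,0,0,0,1],[0,25,51,0,0,0,1],[0,26,57,0,0,0,1],[0,27,62,0,0,0,1],[0,27,65,0,0,0,1]]])

```text
time: 36.37
ee_pos: [0.6481, 0.0301, 0.0637]
orientation: [179.9, 0.0, -6.9]
contact_force: [-4.5, -5.3, 0.2]
gripper_width: 0.178
```

>>> jog_arm(motion=[[[0,1,2,0,0,0,1],[0,1,3,0,0,0,1],[0,1,3,0,0,0,1]]])

```text
time: 36.62
ee_pos: [0.6481, 0.0298, 0.0613]
orientation: [180.0, 0.0, -6.9]
contact_force: [-4.8, -2.4, -0.5]
gripper_width: 0.175
```

Back at the original shut grip height (0.0613). I open and lift straight up.

>>> jog_arm(motion=[[[0,0,0,0,0,0,0.3],[0,0,0,0,0,0,0.3],[0,0,0,0,0,0,0.3],[0,0,0,0,0,0,0.3],[0,0,0,0,0,0,0.3],[0,0,-20,0,0,0,0.3],[0,0,-60,0,0,0,0.3],[0,0,-100,0,0,0,0.3]]])

```text
time: 37.28
ee_pos: [0.6473, 0.03, 0.1613]
orientation: [180.0, 0.2, -6.9]
contact_force: [1.7, 0.4, 0.2]
gripper_width: 0.665
```

>>> jog_arm(motion=[[[0,0,-40,0,0,0,0.3],[0,10,-80,0,0,0,0.3],[0,40,-100,0,0,0,0.3],[-20,70,-100,0,0,0,0.3],[-40,100,-100,0,0,0,0.3],[-40,130,-100,0,0,0,0.3],[-40,140,-100,0,0,0,0.3],[-40,140,-100,0,0,0,0.3]]])

```text
time: 37.95
ee_pos: [0.5914, -0.1084, 0.2619]
orientation: [179.9, -0.1, -7.2]
contact_force: [-0.3, 0.3, 0.6]
gripper_width: 0.699
```

```bash
python3 - <<'E'
from h import *
p,d=snap("side",19);p,d=snap("top",19)
W=cloud("top",d)
d0=np.load("pics/top0.npy");W0=cloud("top",d0)
for u,v in[(220,280),(170,240),(260,320),(270,260),(200,320)]:print((u,v),W[v,u],W0[v,u])
m=np.zeros((480,640),bool);m[245:320,175:265]=1
print(np.nanmean(W[m][:,2])-np.nanmean(W0[m][:,2]),env.observe()['contact_force'])
E
```

```text
(220, 280) [0.5017 0.1686 0.0692] [0.5017 0.1686 0.0694]
(170, 240) [0.5847 0.2764 0.0637] [0.5845 0.276  0.0648]
(260, 320) [0.4223 0.0862 0.0655] [0.4223 0.0862 0.0659]
(270, 260) [0.5434 0.0689 0.0641] [0.5431 0.0687 0.0662]
(200, 320) [0.422  0.2062 0.0652] [0.422  0.2063 0.0649]
-8.534155833919699e-06 [-0.4537  0.9182 -0.06  ]
```

View pics/side19.png

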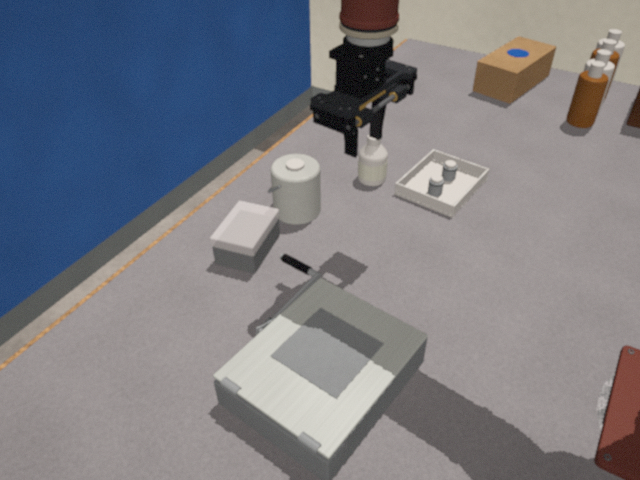

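View pics/top19.png

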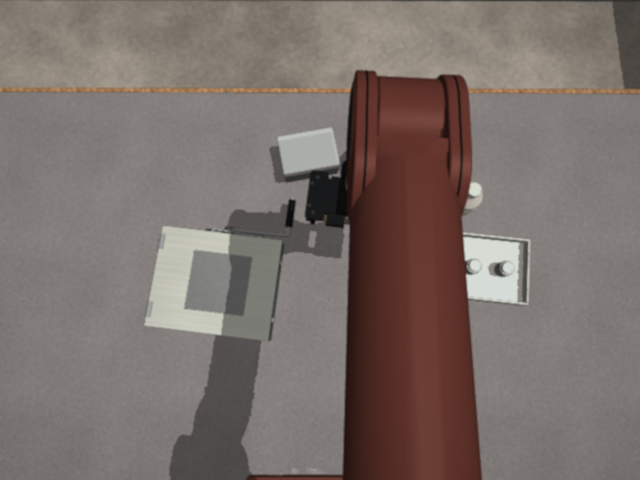

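The lid height matches its original shut state to under 0.1 mm, and the bench is clear of vials. I let the arm settle and hand in.

>>> jog_arm(motion=[[[0,0,0,0,0,0,0.3],[0,0,0,0,0,0,0.3],[0,0,0,0,0,0,0.3],[0,0,0,0,0,0,0.3]]])

```text
time: 38.38
ee_pos: [0.5921, -0.1033, 0.2614]
orientation: [-180.0, 0.0, -6.8]
contact_force: [-0.1, -0.6, 0.6]
gripper_width: 0.702
```

```bash
python3 - <<'E'
from workcell import env
print(env.close_job())
E
```

```text
the job is handed in; nothing more can be done
None
```

The changeover is done and the job was handed in at about 38 s. I swung the stay lever over until the lid held itself open. Then I stood both used vials in the white tray and both fresh vials (two were present) on the black mat in the -x bay. Finally I swung the lever back until the lid shut.

**Last checks:**
- **Vials:** The fresh pair stood upright on the mat in the last clear view before closing. The used pair is upright in the tray, and no vials remain on the bench.
- **Lid:** The lid surface is back at its starting depth, averaging within 0.1 mm. Two of five spot readings near its edge differed by 1–2 mm, which I took as depth noise.
- **Bystanders:** The pot, flask and tip box look unmoved in the pictures.
- **Robot:** The arm ended clear of everything. The highest wrist force I saw was about 25 N.

The one disagreement was between the two cameras, by about 5 mm. I used their average, and every grasp closed at the expected width.

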